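# Swing the cheese board round the post and park it in its keeper

## Task

Put the wooden cheese board away in its clear-topped keeper by pushing only, flat on the counter: first slide it up until its long edge bears on the steel post, then push its near end round so that it swings on the post, staying against it, until it points straight at the keeper's mouth. Then slide it straight in until it meets the red buffer inside, and on until the buffer has given about 8 mm, well short of the end of its 22 mm travel. The piece of cheese must stay where it is on the board, and the jars, tubs and other things around must be left alone.

Things in the scene. Friction and masses are not known exactly. Their poses are not given: they have to be found in the camera images.
- board: Loose pale wooden board 180 (own x) x 90 (own y) x 18 mm, 0.28 to 0.56 kg; origin: centre of underside, z up. At the start its +x end points past the near side of the post, 45 to 65 deg off the keeper axis; its -y edge faces the post, up to 45 mm off. Pushed on the +y edge near the middle it slides to the post; then, near the -x end, it swings counter-clockwise. Pushed there too soon it just spins.
- keeper: Fixed bottomless case: clear walls and roof, steel trim and back. Origin on the counter at the middle of its mouth; own +y points straight in, x across, z up. Inside 96 mm wide, 60 high, 190 deep; walls 5 mm, roof top 67 mm up. Two steel wings 30 mm high flare out from the mouth, reaching 28 mm in front of it and x = +-69 mm. With the board home, 35 to 80 mm of it stick out.
- post: Fixed upright steel pivot pin, 12 mm diameter, 42 mm high, black cap of 16 mm diameter up to 48 mm. It stands at x = +54, y = -190 mm in the keeper's frame, always: in front of the mouth, beside the board's lane, its surface in line with the inner wall. Origin at its foot, on the axis.
- buffer (a joint): Travel (m) of the red buffer pad, 56 mm wide, 20 high, in the keeper: 0 untouched, grows as pushed inward, hard end at 0.022. Slides stiffly, about 10 N on top of the board's own friction (1 to 4 N), and stays where left (no spring). Its untouched face lies 95 to 130 mm inside the mouth, different each time and not told: feel for it. Its rod's red end shows behind the keeper.
- cheese: Loose pale block of cheese 70 x 50 x 34 mm, 0.13 kg, lying near the middle of the board with a white blank label on top. Origin at the centre of its underside.
- tub_a: Brown round nut tub with a white lid, 86 mm diameter, 72 mm high, on the far side of the lane. Origin at the centre of its underside. Bystander.
- tub_b: Another such tub, bystander.
- jar_a: Honey jar 56 mm diameter, 75 mm high, beside the keeper on the robot's side. Bystander.
- jar_b: Another such jar, bystander.
- wrapped: Wrapped cheese 90 x 65 x 40 mm, bystander.
- knife: Spatula with a wooden handle, 200 mm long, bystander lying at the right.
Not all that is in view belongs to the job. Several things have the shape of the board; the one meant has the colours described above. What is shaped like the cheese but green is not meant.

How it is judged (in metres and radians):
On the way, in this order (a step that is already met when the one before it is completed fails the run):
1. the board bears on the post while still well turned away from the keeper (more than 0.45 rad) (contact force between board and post above 0.3 N and angle between the x axis of board and the y axis of keeper, either way round above 0.45 rad), for 0.1 s.
2. it still bears on the post partway through the swing (0.1 to 0.4 rad to go) (contact force between board and post above 0.3 N and angle between the x axis of board and the y axis of keeper, either way round between 0.1 and 0.4 rad), for 0.1 s.
3. it points at the keeper (within 0.09 rad), still outside the mouth (angle between the x axis of board and the y axis of keeper, either way round below 0.09 rad and y of board in the frame of keeper below -0.09 m), for 0.1 s.
At the end, for the whole second after the job is handed in: The board rests in the keeper, in line with it (within 0.06 rad and 5 mm of its centre line), its front end at the buffer, which has been pushed in by 3 to 16 mm; the cheese still lies flat on the board, within 30 mm of its middle (angle between the x axis of board and the y axis of keeper, either way round below 0.06 rad and x of board in the frame of keeper between -0.005 and 0.005 m and y of board in the frame of keeper above 0.005 m and value of joint buffer between 0.003 and 0.016 m and linear speed of board below 0.01 m/s and z of cheese in the frame of board between 0.012 and 0.024 m and horizontal distance between cheese and board below 0.03 m); the robot touches nothing.
It fails at once if the board is lifted more than 12 mm off the counter or tipped up (height (world z) of board above 0.012 m or angle between board's own z axis and vertical above 0.15 rad).
It fails at once if a neighbouring thing is pushed aside by more than 25 mm (distance of any of tub_a, tub_b, jar_a, jar_b, wrapped, knife from where it was at the start of the episode above 0.025 m).
It also fails if it takes over 72 s, if anything falls off the work surface, if the arm or the gripper's body presses on something with over 40 N, if the wrist force passes 120 N, or if a joint passes its speed limit or range.

## Robot

A 6-joint arm with a two-finger parallel gripper is mounted at the origin on the work surface. World frame = base frame: x ahead of the robot, y to its left, z up, the work surface at z = 0. Lengths are in mm, angles in rad, forces in N, time in s.
With the tool pointing down it reaches from about 350 to 775 mm from the base axis. Payload 7.3 kg.
Tool frame: the origin (TCP) lies at the very end of the fingers, on their centre line; the grasp point (between the pads) lies 19 mm behind it; x points along the fingers, y is the direction in which the jaws open and shut, and the axes are right-handed (so a half turn about x gives the same grasp; the last joint's range is limited). The gripper opens to 92 mm and grips with 3 to 60 N. Pads are 19 mm wide; open, the fingers measure 130 mm over their backs; the gripper's body (75 mm by 190 mm) begins 47 mm behind the grasp point.
Start: joints at [1.127, 0.342, 1.524, -0, 1.275, -0.146], TCP at [154.03, 501.918, 200.341] pointing down, gripper open.
Joint ranges: [-2.53, 2.53], [-0.77, 2.02], [0.04, 2.7], [-1, 4.14], [0.28, 2.66], [-3.11, 3.11]. Speed limits (rad/s): [2.57, 2.57, 3.14, 3.14, 3.14, 3.14].

## Interface

Orientations are given as [roll, pitch, yaw] about the fixed x, y, z axes, in that order (R = Rz(yaw) Ry(pitch) Rx(roll)).
In Python, from plant import sensors, capture, bot gives the robot as it stands.
- The arm moves only by the shell command python3 -m crank 'ROWS' [OPENING]. ROWS is JSON, a list of rows, each an object of numbers: "dx", "dy", "dz": the shift along the tool's x, y, z in cm; "spin": the turn about the tool's x in rad. A call has 1 to 20 rows; each row is the pose to reach, as a shift and turn from the pose commanded when the call began, along the tool's axes at that moment; what a row does not reach only later rows make up. A row lasts 1/12 s, in which the tool goes at most 41.7 mm and 7.16 degrees, less where a joint would pass 70% of its speed; a pose out of reach is approached as far as the arm can. A call with a gripper value outside its range is refused whole. OPENING is the opening in per cent of the stroke, from 0 (shut) to 100 (fully open), set as the call begins (- or left out, the last holds). The fingers move at their own pace and stop on an object; the grip force is fixed at half the most. Time passes only in rows, so rows that repeat a pose let the fingers close. It gives the time, the measured TCP pose, the force and the opening at its end, in the units of the state.
- sensors.get_obs(): the state, without advancing time (a new reading comes with each control period).
- capture(name): name is "scene" or "top" or "wrist"; returns a dict with "frame" (420x560x3 uint8, blue, green, red), "vfov" (degrees; the focal length in pixels is half the picture's height over the tangent of half this angle, whatever the lens; pixels are square), "cx", "cy" (the principal point, pixels), "k1" (the pictures are not rectified: a ray, as slopes to the right and down, at radius r is drawn at 1 + k1 r^2 times it, then the intrinsics apply), "view" (4x4, takes a point from world to camera coordinates); the wrist camera has in their place "mount" (4x4, takes a point from camera to tool coordinates, whose origin is the TCP and whose axes are the tool frame's). Camera axes: x right, y down, z forward; pixel columns grow to the right and rows downward; lengths in mm; the calibration is good to about 2 mm. A picture is of the moment at which its call begins: read the wrist's pose just before it. There is no depth.
- bot.close_job(): hands the job in, once; it reports no verdict.
The state is a dict: "time": time; "joint_positions": joint angles; "dq": joint speeds; "tau": joint torques, N m; "tool_pos": TCP position; "tcp_rot": TCP orientation; "contact_force": force on the tool from outside, world axes, zero at the start; "moment": the same for the moment, N m; "grip_width": finger opening in mm.
Only numpy, scipy, OpenCV 4.12 (cv2) and the standard library are available. Lean on these libraries where they do the work, as an engineer would, in place of code of your own. Each camera call takes 0.05 s, during which the arm holds its last target.

## Working session

There is one attempt and no reset: what is moved stays moved. The work goes in short steps, Python scripts to look and compute and a shell command to move; the robot and the scene stay as the last step left them, time stands still between calls to the robot, and variables do not carry over. Pictures are saved under pics/ and viewed, and the job is handed in when it is done.

```bash
ls; mkdir -p pics; cat > h.py <<'E'
import numpy as np, cv2, json
from plant import sensors, capture, bot
E
python3 - <<'E'
from h import *
o=sensors.get_obs()
for k,v in o.items(): print(k,v)
for n in ("scene","top"):
    c=capture(n); cv2.imwrite(f"pics/{n}0.png",c["frame"]); print(n,{k:(np.round(v,3).tolist() if k!="frame" else 0) for k,v in c.items()})
    np.save(f"pics/{n}0.npy",c,allow_pickle=True)
E
```

```text
pics
time 0.0
joint_positions [ 1.12696663e+00  3.42694026e-01  1.52503557e+00  3.73029785e-05
  1.27538758e+00 -1.45992669e-01]
dq [ 0.00245473  0.00020155  0.00075738  0.00043415  0.0022572  -0.00042025]
tau [-3.45735258e-03 -4.31248856e+01 -2.44217670e+01  7.14094844e-02
  5.61678526e-02 -1.46672051e-04]
tool_pos [153.83036911 501.48578318 199.65341289]
tcp_rot [-1.74018259  1.56927139 -2.0380305 ]
contact_force [ 0.52940133 -0.63771493 -0.26725603]
moment [-0.01574453 -0.06129346  0.01840584]
grip_width 92.01881036762278
scene {'frame': 0, 'vfov': 57.018, 'cx': 282.43, 'cy': 209.469, 'k1': -0.052, 'view': [[-0.154, 0.988, -0.021, 117.156], [0.567, 0.071, -0.821, -298.571], [-0.809, -0.138, -0.571, 1591.849], [0.0, 0.0, 0.0, 1.0]]}
top {'frame': 0, 'vfov': 46.621, 'cx': 280.982, 'cy': 203.206, 'k1': 0.001, 'view': [[-0.011, -1.0, 0.014, -46.348], [-0.99, 0.009, -0.142, 589.689], [0.142, -0.015, -0.99, 1109.215], [0.0, 0.0, 0.0, 1.0]]}
```

View pics/scene0.png

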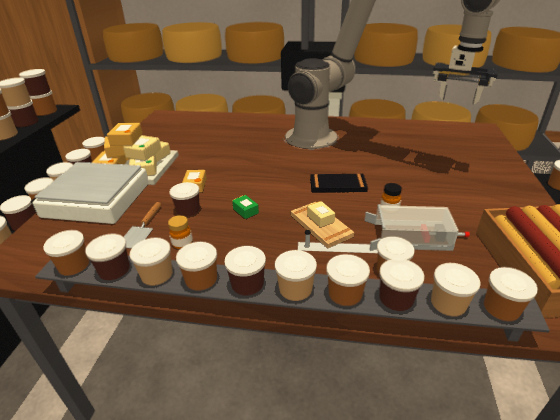

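View pics/top0.png

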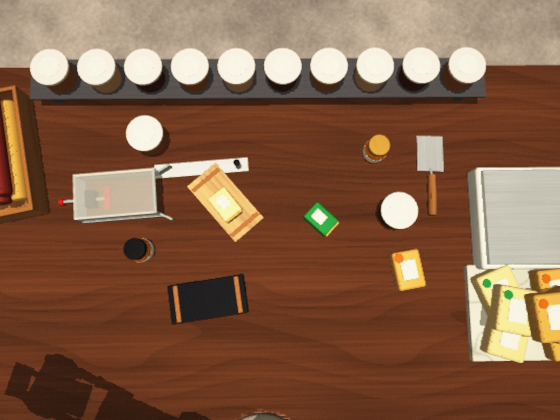

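The top view shows the keeper at left, (75–158, 170–220), with its mouth facing right. The post's black cap is at (237,163).

There are two board-shaped things:
- The pale wooden one with the yellow cheese, at (225,202).
- The black one, at (208,299).

The pale wooden board fits the description. The green block at (321,219) is a decoy. I'll confirm with one enlarged crop.

```bash
python3 - <<'E'
from h import *
f=cv2.imread("pics/top0.png")[110:270,50:280]
cv2.imwrite("pics/top0c.png",cv2.resize(f,None,fx=3.4,fy=3.4,interpolation=cv2.INTER_CUBIC))
E
```

```text
(no output)
```

View pics/top0c.png

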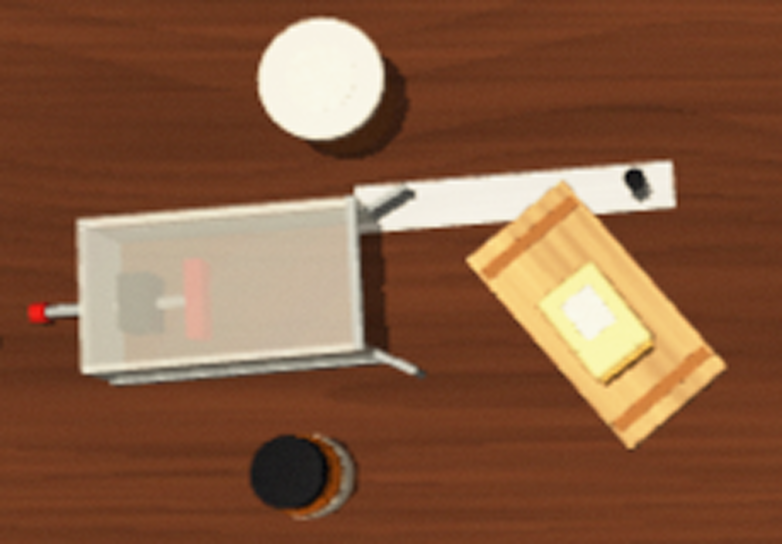

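```bash
cat >> h.py <<'E'
def ray(c,u,v):
    H=c["frame"].shape[0]; f=H/2/np.tan(np.radians(c["vfov"]/2))
    p=np.array([(u-c["cx"])/f,(v-c["cy"])/f]); q=p.copy()
    for _ in range(20): q=p/(1+c["k1"]*(q@q))
    d=np.array([q[0],q[1],1.])
    V=np.array(c["view"]); R=V[:3,:3]; o=-R.T@V[:3,3]
    return o,R.T@d
def onz(c,u,v,z):
    o,d=ray(c,u,v); return (o+d*(z-o[2])/d[2])
def proj(c,P):
    H=c["frame"].shape[0]; f=H/2/np.tan(np.radians(c["vfov"]/2))
    V=np.array(c["view"]); p=V[:3,:3]@np.array(P)+V[:3,3]; q=p[:2]/p[2]
    q=q*(1+c["k1"]*(q@q)); return q*f+[c["cx"],c["cy"]]
E
python3 - <<'E'
from h import *
c=np.load("pics/top0.npy",allow_pickle=True).item()
g=lambda x,y,z:onz(c,x/3.4+50-.35,y/3.4+110-.35,z)[:2].round(1)
print("roof",[g(*p,67) for p in [(355,198),(362,348),(82,373),(78,220)]])
print("post",g(637,182,48))
print("board",[g(*p,18) for p in [(567,181),(467,261),(632,449),(727,367)]])
print("white",[g(*p,0) for p in [(672,160),(675,205)]])
print("wing tips",[g(*p,30) for p in [(412,192),(422,374)]])
print("buffer pad top face",[g(*p,20) for p in [(208,258),(208,338)]],[g(*p,25) for p in [(208,258),(208,338)]])
print("rod",g(38,312,15), "tub",g(320,78,72),"jar",g(288,472,75))
# board by mask
f=c["frame"]; hsv=cv2.cvtColor(f,cv2.COLOR_BGR2HSV)
print(hsv[190,215],hsv[225,240], hsv[205,226])
m=((hsv[...,2]>150)&(hsv[...,1]>60)&(hsv[...,0]<35)).astype(np.uint8)
n,l,s,ce=cv2.connectedComponentsWithStats(m)
k=l[190,215]; mm=(l==k).astype(np.uint8); print(s[k])
ct=max(cv2.findContours(mm,0,1)[0],key=cv2.contourArea)
b=cv2.boxPoints(cv2.minAreaRect(ct)); print(b, [onz(c,*p,18)[:2].round(1) for p in b])
E
```

```text
roof [array([671.3, 242.7]), array([567.8, 235.3]), array([552.5, 422.5]), array([657.4, 430.4])]
post [685.4  51.4]
board [array([693.3, 103.8]), array([635.7, 174.3]), array([501. ,  56.8]), array([558.2, -10.1])]
white [array([712.6,  29.6]), array([679. ,  27.4])]
wing tips [array([683.5, 211.8]), array([553.8, 202.1])]
buffer pad top face [array([639., 357.]), array([581.8, 354.8])] [array([638.1, 355.4]), array([581.2, 353.2])]
rod [602.1 476.9] tub [754.7 267.7] jar [484.3 280.2]
[ 18 133 238] [ 16 158 228] [ 25  18 250]
[ 187  163   77   79 2639]
[[185.79645 186.0531 ]
 [214.39822 161.02655]
 [263.58408 217.23895]
 [234.9823  242.2655 ]] [array([636.6, 177.3]), array([698. , 108.7]), array([559. , -10.4]), array([499.6,  58.1])]
```

The crop confirms it: a pale wooden board with brown bands, yellow cheese and a white label, next to the post. The red pad shows through the roof. Next I'll work out the frames and the first move.

```bash
cat >> h.py <<'E'
from scipy.spatial.transform import Rotation as Rn
KO=np.array([617.7,236.9]); KYAW=np.radians(4.4)
ex=np.array([np.cos(KYAW),np.sin(KYAW)]); ey=np.array([-np.sin(KYAW),np.cos(KYAW)])
POST=np.array([685.4,51.4])
def toK(p): d=np.array(p)[:2]-KO; return np.array([d@ex,d@ey])
def toW(k): return KO+k[0]*ex+k[1]*ey
def tool(o=None):
    o=o or sensors.get_obs(); return np.array(o["tool_pos"]),Rn.from_euler("xyz",o["tcp_rot"]).as_matrix()
def go(xy,z,ydeg=None):
    """shift in tool axes (cm) and spin to put the TCP at xy,z, tool y axis along ydeg (mod 180)"""
    p,R=tool(); d=R.T@(np.array([*xy,z])-p)/10
    cur=np.degrees(np.arctan2(R[1,1],R[0,1])); s=0
    if ydeg is not None:
        s=(ydeg-cur+90)%180-90
    print("tcp",p.round(1),"tooly deg",round(cur,2),"-> dx %.2f dy %.2f dz %.2f spin %.3f"%(*d,-np.radians(s)))
def st():
    o=sensors.get_obs(); p,R=tool(o); print("t %.2f tcp %s K %s yaw %.2f F %s w %.1f q6 %.2f"%(o["time"],p.round(1),toK(p).round(1),np.degrees(np.arctan2(R[1,1],R[0,1])),np.round(o["contact_force"],1),o["grip_width"],o["joint_positions"][5]))
E
python3 - <<'E'
from h import *
p,R=tool(); print(R.round(3))
c=np.load("pics/top0.npy",allow_pickle=True).item()
print("cheese",onz(c,597/3.4+49.65,320/3.4+109.65,52), "post K",toK(POST),"buffer K",toK([610.2,355.9]))
B=np.array([597.8,82.5]); a=np.radians(40.6); bx=np.array([np.cos(a),np.sin(a)]); by=np.array([-bx[1],bx[0]])
print("post in board",(POST-B)@bx,(POST-B)@by)
for q in (0,-5): go(B+q*bx+72*by,100,40.6); go(B+q*bx+72*by,8,40.6)
E
```

```text
[[-0.001  0.293  0.956]
 [-0.001  0.956 -0.293]
 [-1.    -0.001 -0.   ]]
cheese [587.6434187   78.39400011  52.        ] post K [  53.26909161 -190.14716374] buffer K [  1.65166871 119.22467023]
post in board 46.27308836556762 -80.62115909060334
tcp [153.9 501.5 199.7] tooly deg 72.94 -> dx 9.99 dy -23.17 dz 48.65 spin 0.564
tcp [153.9 501.5 199.7] tooly deg 72.94 -> dx 19.19 dy -23.16 dz 48.66 spin 0.564
tcp [153.9 501.5 199.7] tooly deg 72.94 -> dx 9.99 dy -23.59 dz 48.39 spin 0.564
tcp [153.9 501.5 199.7] tooly deg 72.94 -> dx 19.19 dy -23.58 dz 48.39 spin 0.564
```

```bash
python3 -m crank '[{"dx":5,"dy":-23.2,"dz":48.6,"spin":0.564},{"dx":5,"dy":-23.2,"dz":48.6,"spin":0.564},{"dx":5,"dy":-23.2,"dz":48.6,"spin":0.564},{"dx":5,"dy":-23.2,"dz":48.6,"spin":0.564},{"dx":5,"dy":-23.2,"dz":48.6,"spin":0.564},{"dx":5,"dy":-23.2,"dz":48.6,"spin":0.564},{"dx":5,"dy":-23.2,"dz":48.6,"spin":0.564},{"dx":5,"dy":-23.2,"dz":48.6,"spin":0.564},{"dx":5,"dy":-23.2,"dz":48.6,"spin":0.564},{"dx":5,"dy":-23.2,"dz":48.6,"spin":0.564},{"dx":5,"dy":-23.2,"dz":48.6,"spin":0.564},{"dx":5,"dy":-23.2,"dz":48.6,"spin":0.564},{"dx":5,"dy":-23.2,"dz":48.6,"spin":0.564},{"dx":5,"dy":-23.2,"dz":48.6,"spin":0.564},{"dx":5,"dy":-23.2,"dz":48.6,"spin":0.564},{"dx":5,"dy":-23.2,"dz":48.6,"spin":0.564},{"dx":10,"dy":-23.2,"dz":48.6,"spin":0.564},{"dx":10,"dy":-23.2,"dz":48.6,"spin":0.564},{"dx":10,"dy":-23.2,"dz":48.6,"spin":0.564},{"dx":10,"dy":-23.2,"dz":48.6,"spin":0.564}]' 0; python3 - <<'E'
from h import *
st()
c=capture("wrist"); cv2.imwrite("pics/w1.png",c["frame"]); c.pop("frame"); print(c)
c=capture("top"); cv2.imwrite("pics/t1.png",c["frame"])
E
```

```text
time: 1.77
tool_pos: [549.8, 138.5, 100.7]
tcp_rot: [-2.295, 1.57, 3.127]
contact_force: [1.0, -0.1, 0.3]
grip_width: 0.2
t 1.77 tcp [549.8 138.5 100.7] K [-75.2 -92.9] yaw 40.71 F [ 1.  -0.1  0.3] w 0.2 q6 -0.60
{'vfov': 70.52797164366183, 'cx': 277.2340498582226, 'cy': 215.29665433206603, 'k1': -0.021019575923976328, 'mount': array([[-5.40545716e-04, -3.03745372e-01,  9.52753093e-01,
        -1.84076671e+02],
       [ 9.99999668e-01, -7.45314660e-04,  3.29738796e-04,
         9.08798885e-01],
       [ 6.09944215e-04,  9.52752955e-01,  3.03745674e-01,
        -8.29316406e+01],
       [ 0.00000000e+00,  0.00000000e+00,  0.00000000e+00,
         1.00000000e+00]])}
```

View pics/w1.png

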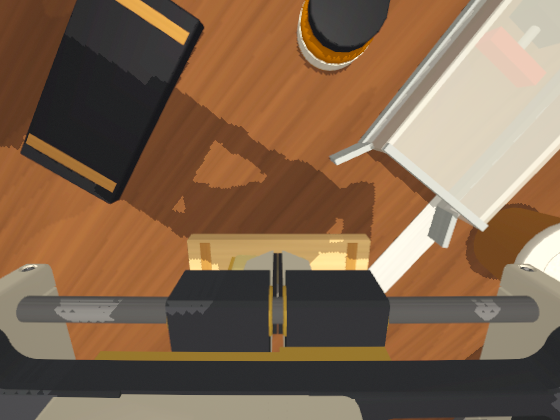

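View pics/t1.png

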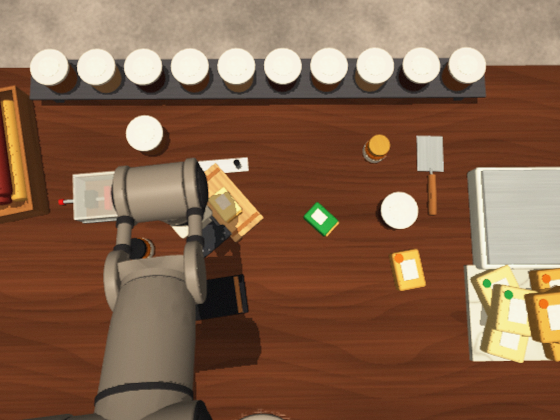

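The wrist view shows the board edge at row ~235, cols 188–370, centred behind the closed fingers at col 277. I'll descend behind the +y edge and start pushing along tool +z.

```bash
python3 -m crank '[{"dx":4},{"dx":7},{"dx":9.2},{"dx":9.2},{"dx":9.2,"dz":0.4},{"dx":9.2,"dz":0.8},{"dx":9.2,"dz":1.1},{"dx":9.2,"dz":1.4},{"dx":9.2,"dz":1.7},{"dx":9.2,"dz":2.0},{"dx":9.2,"dz":2.3},{"dx":9.2,"dz":2.6},{"dx":9.2,"dz":2.9},{"dx":9.2,"dz":3.2}]'; python3 - <<'E'
from h import *
st()
c=capture("scene"); cv2.imwrite("pics/s2.png",c["frame"]);np.save("pics/s2.npy",c,allow_pickle=True)
cv2.imwrite("pics/s2c.png",cv2.resize(c["frame"][130:280,220:480],None,fx=3,fy=3,interpolation=cv2.INTER_CUBIC))
E
```

```text
t 1.87 tcp [551.2 138.2 102. ] K [-73.9 -93.3] yaw 40.68 F [-0.4  0.  -0.3] w 0.4 q6 -0.60invalid input at $[0]: expected keys dx, dy, dz, spin
```

View pics/s2c.png

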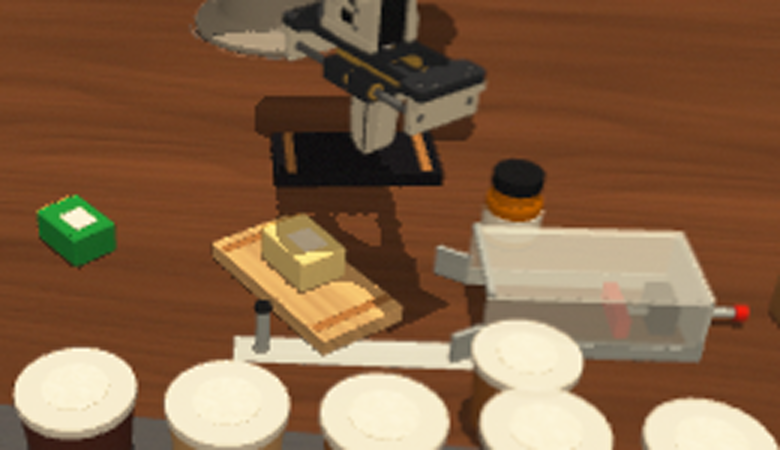

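The call was refused because every key is required in each row. The scene crop shows the board (215–400, 220–350), the post at (262,325) and the fingers still up. I'll write the rows out in full.

```bash
python3 -m crank '[{"dx":4,"dy":0,"dz":0,"spin":0},{"dx":7,"dy":0,"dz":0,"spin":0},{"dx":9.2,"dy":0,"dz":0,"spin":0},{"dx":9.2,"dy":0,"dz":0,"spin":0},{"dx":9.2,"dy":0,"dz":0.4,"spin":0},{"dx":9.2,"dy":0,"dz":0.8,"spin":0},{"dx":9.2,"dy":0,"dz":1.1,"spin":0},{"dx":9.2,"dy":0,"dz":1.4,"spin":0},{"dx":9.2,"dy":0,"dz":1.7,"spin":0},{"dx":9.2,"dy":0,"dz":2.0,"spin":0},{"dx":9.2,"dy":0,"dz":2.3,"spin":0},{"dx":9.2,"dy":0,"dz":2.6,"spin":0},{"dx":9.2,"dy":0,"dz":2.9,"spin":0},{"dx":9.2,"dy":0,"dz":3.2,"spin":0}]'; python3 - <<'E'
from h import *
st()
c=capture("scene"); cv2.imwrite("pics/s2.png",c["frame"]);np.save("pics/s2.npy",c,allow_pickle=True)
cv2.imwrite("pics/s2c2.png",cv2.resize(c["frame"][130:280,220:480],None,fx=3,fy=3,interpolation=cv2.INTER_CUBIC))
E
```

```text
time: 3.08
tool_pos: [571.4, 113.1, 8.3]
tcp_rot: [-2.789, 1.57, 2.632]
contact_force: [-1.5, 1.0, 1.5]
grip_width: 0.6
t 3.08 tcp [571.4 113.1   8.3] K [ -55.7 -119.8] yaw 40.62 F [-1.5  1.   1.5] w 0.6 q6 -0.65
```

View pics/s2c2.png

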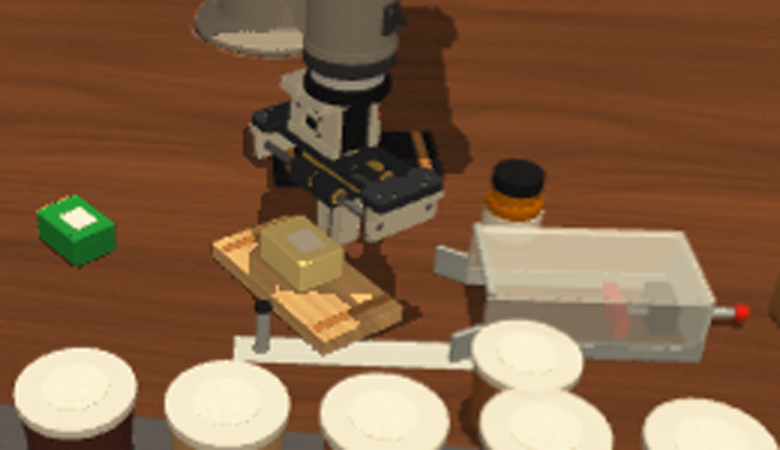

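```bash
python3 -m crank '[{"dx":0,"dy":0,"dz":0.3,"spin":0},{"dx":0,"dy":0,"dz":0.6,"spin":0},{"dx":0,"dy":0,"dz":0.9,"spin":0},{"dx":0,"dy":0,"dz":1.2,"spin":0},{"dx":0,"dy":0,"dz":1.5,"spin":0}]'; python3 - <<'E'
from h import *
st()
c=capture("scene"); cv2.imwrite("pics/s3.png",c["frame"]);np.save("pics/s3.npy",c,allow_pickle=True)
cv2.imwrite("pics/s3c.png",cv2.resize(c["frame"][130:280,220:480],None,fx=3,fy=3,interpolation=cv2.INTER_CUBIC))
w=capture("wrist"); cv2.imwrite("pics/w3.png",w["frame"])
E
```

```text
time: 3.55
tool_pos: [581.4, 101.6, 8.2]
tcp_rot: [2.509, 1.571, 1.647]
contact_force: [0.1, 0.8, 0.1]
grip_width: 0.5
t 3.55 tcp [581.4 101.6   8.2] K [ -46.6 -132.1] yaw 40.62 F [0.1 0.8 0.1] w 0.5 q6 -0.67
```

View pics/s3c.png

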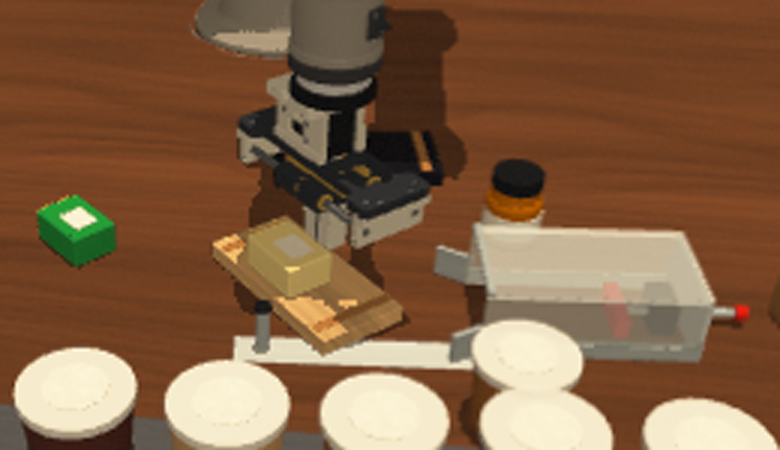

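View pics/w3.png

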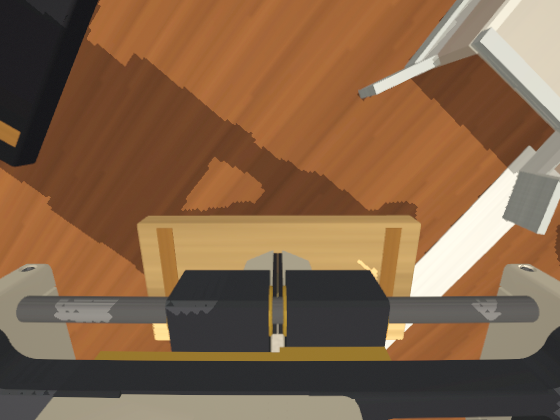

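The cheese has shifted, from (300,250) to (285,260) in the crop, while the board corners (322,352) and (213,243) have not moved. So the fingers are over the board and pushing the cheese. I'll stop here and find the height error.

```bash
python3 - <<'E'
from h import *
t=np.load("pics/top0.npy",allow_pickle=True).item(); s=np.load("pics/scene0.npy",allow_pickle=True).item(); s3=np.load("pics/s3.npy",allow_pickle=True).item()
def tri(a,b):
    (o1,d1),(o2,d2)=a,b; A=np.stack([d1,-d2],1); k=np.linalg.lstsq(A,o2-o1,rcond=None)[0]
    p,q=o1+k[0]*d1,o2+k[1]*d2; return ((p+q)/2).round(1),round(np.linalg.norm(p-q),1)
C=lambda x,y:(x/3.4+49.65,y/3.4+109.65); S=lambda x,y:(x/3+219.65,y/3+129.65)
# board corners: scene crop (322,343 top edge), (402,306),(213,240),(295,213)
for a,b in [((567,181),(322,340)),((467,261),(402,305)),((727,367),(213,240)),((637,182),(262,305))]:
    print(a,tri(ray(t,*C(*a)),ray(s,*S(*b))))
p,R=tool(); print("tcp px in scene crop",[(proj(s3,p+R@np.array(v))-[219.65,129.65])*3 for v in ([0,0,0],[-20,0,0],[0,19,0],[0,-19,0])])
E
```

```text
(567, 181) (array([693.3, 105.4,  17.7]), np.float64(3.2))
(467, 261) (array([635.6, 174.8,  18.3]), np.float64(1.1))
(727, 367) (array([557.7,  -8.7,  20. ]), np.float64(3.0))
(637, 182) (array([685.9,  52.6,  45.3]), np.float64(1.9))
tcp px in scene crop [array([322.75734633, 272.59498731]), array([323.73143544, 255.49595771]), array([335.02863294, 282.62695139]), array([310.77428056, 262.80009177])]
```

```bash
python3 - <<'E'
from h import *
s3=cv2.imread("pics/s3.png"); cv2.imwrite("pics/s3d.png",cv2.resize(s3[185:255,280:370],None,fx=8,fy=8,interpolation=cv2.INTER_CUBIC))
E
```

```text
(no output)
```

View pics/s3d.png

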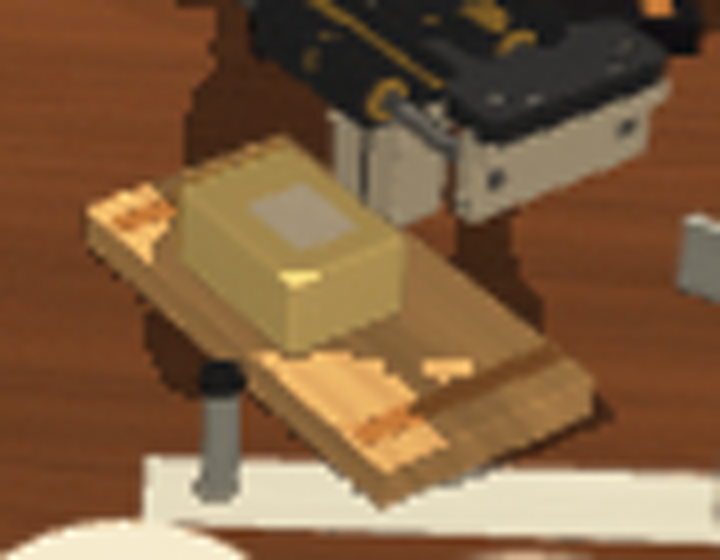

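```bash
cat >> h.py <<'E'
def wcam(w,p,R):
    M=np.eye(4); M[:3,:3]=R; M[:3,3]=p; w=dict(w); w["view"]=np.linalg.inv(M@np.array(w["mount"])); return w
E
python3 - <<'E'
from h import *
p,R=tool(); st()
w=wcam(capture("wrist"),p,R)
pts={"Bcorner keeper end":([635.7,174.5,18],(420,217)),"Bcorner near end":([501,57,18],(138,217)),"wingtip top":([553.8,202.1,30],(360,92)),"roof corner":([567.8,235.3,67],(474,38))}
for k,(P,o) in pts.items():
    print(k,proj(w,P).round(1),"seen",o, "seen->world at that z",onz(w,*o,P[2]).round(1))
    for dz in (10,20,30): 
        w2=wcam(w,p+[0,0,dz],R); print("   if tool higher by",dz,proj(w2,P).round(1))
E
```

```text
t 3.65 tcp [581.7 101.4   8.3] K [ -46.3 -132.3] yaw 40.60 F [-0.4 -0.8 -0.4] w 0.5 q6 -0.67
Bcorner keeper end [417.1 225.8] seen (420, 217) seen->world at that z [632.6 179.6  18. ]
   if tool higher by 10 [410.3 220.7]
   if tool higher by 20 [404.2 216.1]
   if tool higher by 30 [398.5 211.8]
Bcorner near end [132.2 228.4] seen (138, 217) seen->world at that z [499.7  65.8  18. ]
   if tool higher by 10 [139.2 223.2]
   if tool higher by 20 [145.5 218.4]
   if tool higher by 30 [151.3 214.1]
wingtip top [362.   97.1] seen (360, 92) seen->world at that z [551.3 203.2  30. ]
   if tool higher by 10 [357.   98.5]
   if tool higher by 20 [352.6  99.8]
   if tool higher by 30 [348.6 100.9]
roof corner [476.2  45.6] seen (474, 38) seen->world at that z [565.1 236.4  67. ]
   if tool higher by 10 [460.8  51.3]
   if tool higher by 20 [447.6  56.2]
   if tool higher by 30 [436.2  60.5]
```

```bash
python3 - <<'E'
from h import *
f=capture("wrist")["frame"]; cv2.imwrite("pics/w4c.png",cv2.resize(f[195:365,130:430],None,fx=2.6,fy=2.6,interpolation=cv2.INTER_CUBIC))
st()
E
```

```text
t 3.75 tcp [581.3 101.7   8.3] K [ -46.6 -132. ] yaw 40.61 F [ 0.5 -0.  -0.6] w 0.4 q6 -0.67
```

View pics/w4c.png

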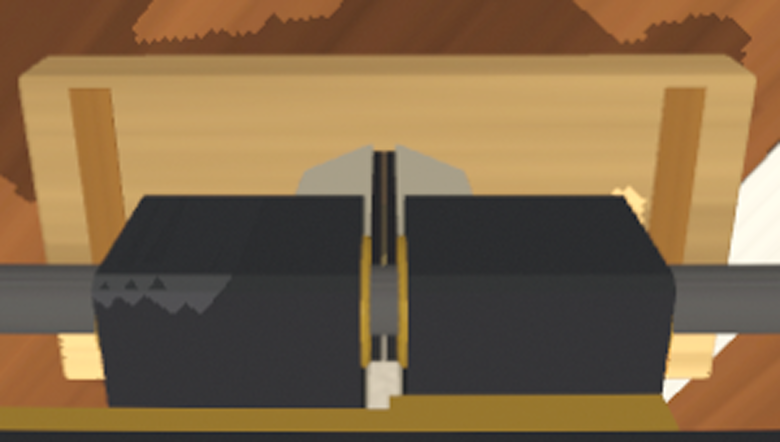

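```bash
python3 -m crank '[{"dx":0,"dy":0,"dz":-1.5,"spin":0},{"dx":0,"dy":0,"dz":-3,"spin":0},{"dx":0,"dy":0,"dz":-4.6,"spin":0},{"dx":0,"dy":0,"dz":-4.6,"spin":0}]'; python3 - <<'E'
from h import *
c=capture("scene"); p,R=tool(); st()
f=c["frame"]; x0,y0=280,170
print([((proj(c,p+R@np.array(v))-[x0,y0])*7).round() for v in ([0,0,0],[-20,0,0],[-40,0,0],[0,12,0],[0,-12,0])])
cv2.imwrite("pics/s5c.png",cv2.resize(f[y0:y0+80,x0:x0+110],None,fx=7,fy=7,interpolation=cv2.INTER_CUBIC))
E
```

```text
time: 4.08
tool_pos: [547.9, 139.7, 8.2]
tcp_rot: [-2.465, 1.568, 2.959]
contact_force: [0.3, 0.2, 0.3]
grip_width: 0.2
t 4.13 tcp [549.3 138.8   8.4] K [-75.7 -92.6] yaw 40.79 F [-0.3  0.3  0.5] w 0.1 q6 -0.60
[array([426., 314.]), array([429., 275.]), array([432., 234.]), array([444., 328.]), array([407., 300.])]
```

View pics/s5c.png

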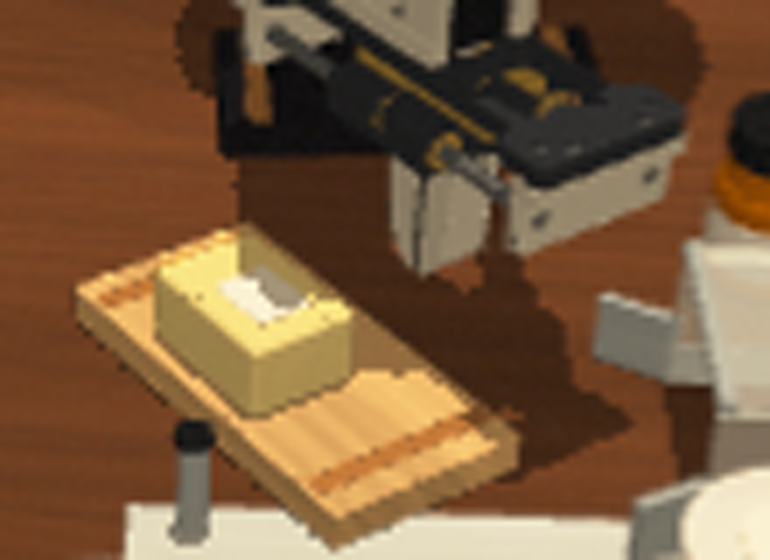

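The scene crop shows the real finger ends at (420,275), but the reported TCP projects to (426,314). So the finger ends sit about 20 mm above where the TCP is reported, at z≈28, and they passed over the board. I'll lower in small steps and feel for the counter.

```bash
python3 -m crank '[{"dx":0.5,"dy":0,"dz":0,"spin":0},{"dx":1.0,"dy":0,"dz":0,"spin":0},{"dx":1.0,"dy":0,"dz":0,"spin":0}]'; python3 - <<'E'
from h import *
c=capture("scene"); p,R=tool(); st()
f=c["frame"]; x0,y0=280,170
print([((proj(c,p+R@np.array(v))-[x0,y0])*7).round() for v in ([0,0,0],[-20,0,0],[-40,0,0],[0,12,0],[0,-12,0])])
cv2.imwrite("pics/s6c.png",cv2.resize(f[y0:y0+80,x0:x0+110],None,fx=7,fy=7,interpolation=cv2.INTER_CUBIC))
E
```

```text
time: 4.38
tool_pos: [550.7, 136.5, -2.8]
tcp_rot: [-2.145, 1.569, -3.007]
contact_force: [-0.4, -0.3, -0.2]
grip_width: 0.3
t 4.43 tcp [550.9 136.4  -2.5] K [-74.3 -95. ] yaw 40.60 F [0.9 0.  0.3] w 0.1 q6 -0.60
[array([418., 337.]), array([421., 298.]), array([424., 258.]), array([436., 352.]), array([400., 323.])]
```

View pics/s6c.png

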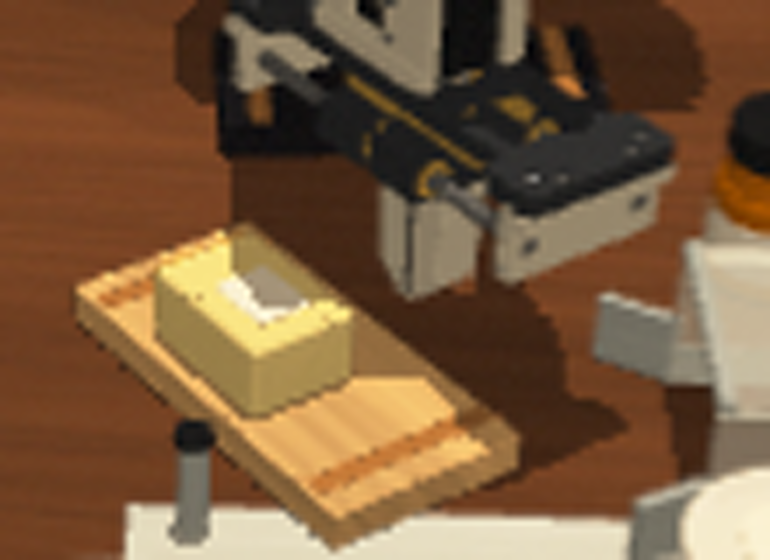

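```bash
python3 -m crank '[{"dx":0.3,"dy":0,"dz":0,"spin":0},{"dx":0.6,"dy":0,"dz":0,"spin":0},{"dx":0.8,"dy":0,"dz":0,"spin":0},{"dx":0.8,"dy":0,"dz":0.4,"spin":0},{"dx":0.8,"dy":0,"dz":0.8,"spin":0},{"dx":0.8,"dy":0,"dz":1.1,"spin":0},{"dx":0.8,"dy":0,"dz":1.4,"spin":0},{"dx":0.8,"dy":0,"dz":1.7,"spin":0},{"dx":0.8,"dy":0,"dz":2.0,"spin":0}]'; python3 - <<'E'
from h import *
c=capture("scene"); p,R=tool(); st()
f=c["frame"]; x0,y0=280,170
cv2.imwrite("pics/s7c.png",cv2.resize(f[y0:y0+80,x0:x0+110],None,fx=7,fy=7,interpolation=cv2.INTER_CUBIC))
E
```

```text
time: 5.18
tool_pos: [563.8, 121.8, -9.7]
tcp_rot: [-2.724, 1.569, 2.697]
contact_force: [-2.7, 3.2, 1.3]
grip_width: 0.1
t 5.23 tcp [564.3 121.3  -9.7] K [ -62.1 -111.2] yaw 40.60 F [-1.4  2.  -0.2] w 0.8 q6 -0.63
```

View pics/s7c.png

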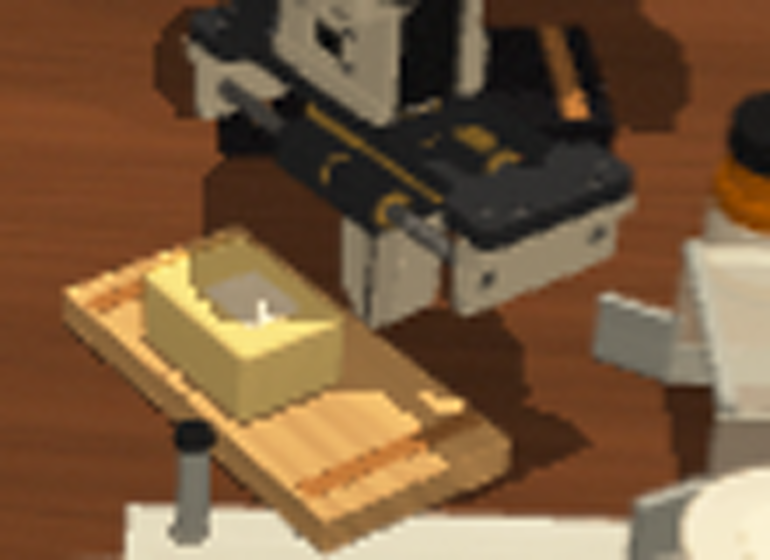

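The board now moves with about 4 N. I'll keep sliding it towards the post.

```bash
python3 -m crank '[{"dx":0,"dy":0,"dz":0.3,"spin":0},{"dx":0,"dy":0,"dz":0.6,"spin":0},{"dx":0,"dy":0,"dz":0.9,"spin":0},{"dx":0,"dy":0,"dz":1.2,"spin":0},{"dx":0,"dy":0,"dz":1.5,"spin":0},{"dx":0,"dy":0,"dz":1.8,"spin":0},{"dx":0,"dy":0,"dz":2.0,"spin":0}]'; python3 - <<'E'
from h import *
c=capture("scene"); p,R=tool(); st()
f=c["frame"]; x0,y0=280,170
cv2.imwrite("pics/s8c.png",cv2.resize(f[y0:y0+80,x0:x0+110],None,fx=7,fy=7,interpolation=cv2.INTER_CUBIC))
E
```

```text
time: 5.82
tool_pos: [577.5, 106.1, -9.7]
tcp_rot: [1.405, 1.571, 0.543]
contact_force: [-1.4, 2.5, 1.3]
grip_width: 0.0
t 5.87 tcp [577.8 105.8  -9.7] K [ -49.8 -127.6] yaw 40.60 F [-1.7  1.3  0. ] w 0.4 q6 -0.66
```

View pics/s8c.png

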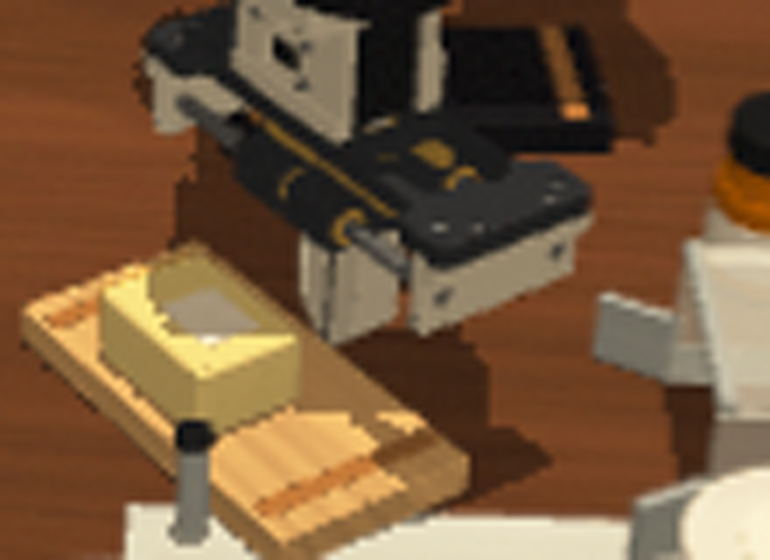

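```bash
python3 -m crank '[{"dx":0,"dy":0,"dz":0.2,"spin":0},{"dx":0,"dy":0,"dz":0.4,"spin":0},{"dx":0,"dy":0,"dz":0.6,"spin":0}]';python3 -m crank '[{"dx":0,"dy":0,"dz":0.15,"spin":0},{"dx":0,"dy":0,"dz":0.3,"spin":0},{"dx":0,"dy":0,"dz":0.3,"spin":0}]'; python3 - <<'E'
from h import *
st(); c=capture("scene")
f=c["frame"]; x0,y0=280,170
cv2.imwrite("pics/s9c.png",cv2.resize(f[y0:y0+90,x0-20:x0+90],None,fx=7,fy=6.6,interpolation=cv2.INTER_CUBIC))
E
```

```text
time: 6.12
tool_pos: [581.0, 101.9, -9.7]
tcp_rot: [-2.733, 1.57, 2.689]
contact_force: [-4.6, 6.0, 1.5]
grip_width: 0.5
time: 6.37
tool_pos: [580.8, 100.6, -10.1]
tcp_rot: [-2.586, 1.566, 2.835]
contact_force: [-8.4, 7.6, 4.6]
grip_width: 0.2
t 6.37 tcp [580.8 100.6 -10.1] K [ -47.2 -133. ] yaw 40.61 F [-8.4  7.6  4.6] w 0.2 q6 -0.67
```

View pics/s9c.png

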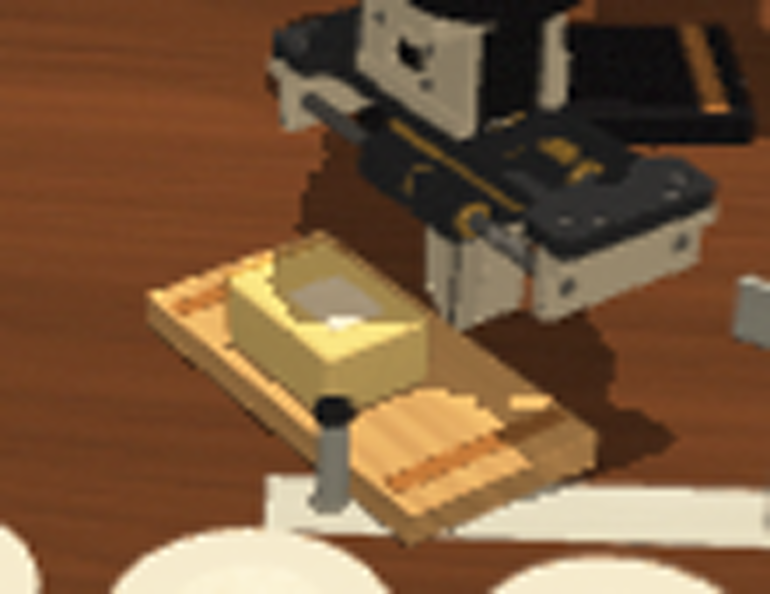

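Contact with the post: 11 N, and the post touches the edge about 47 mm ahead of the push point. I'll move the pusher 45 mm back along the edge towards the −x end.

```bash
python3 -m crank '[{"dx":0,"dy":0,"dz":-0.5,"spin":0},{"dx":0,"dy":-2.2,"dz":-0.5,"spin":0},{"dx":0,"dy":-4.5,"dz":-0.5,"spin":0},{"dx":0,"dy":-4.5,"dz":-0.2,"spin":0},{"dx":0,"dy":-4.5,"dz":0,"spin":0},{"dx":0,"dy":-4.5,"dz":0,"spin":0}]'; python3 - <<'E'
from h import *
st(); p,R=tool(); r=R.T@(p-[*POST,p[2]]); print("rel post tool y,z",r[1:].round(1))
x,y=r[1],-r[2]
for t in np.arange(1.5,20,1.5):
    a=np.radians(t); X=x*np.cos(a)-y*np.sin(a); Y=x*np.sin(a)+y*np.cos(a); print("%.1f dy %.2f dz %.2f spin %.3f"%(t,(X-x)/10,-(Y-y)/10,-a))
E
```

```text
time: 6.92
tool_pos: [548.7, 69.9, -9.8]
tcp_rot: [-2.237, 1.569, -3.099]
contact_force: [-3.9, 0.5, 0.1]
grip_width: 0.6
t 6.92 tcp [548.7  69.9  -9.8] K [ -81.6 -161.2] yaw 40.58 F [-3.9  0.5  0.1] w 0.6 q6 -0.72
rel post tool y,z [ -91.8 -103. ]
1.5 dy -0.27 dz 0.24 spin -0.026
3.0 dy -0.53 dz 0.49 spin -0.052
4.5 dy -0.78 dz 0.75 spin -0.079
6.0 dy -1.03 dz 1.02 spin -0.105
7.5 dy -1.27 dz 1.29 spin -0.131
9.0 dy -1.50 dz 1.56 spin -0.157
10.5 dy -1.72 dz 1.84 spin -0.183
12.0 dy -1.94 dz 2.13 spin -0.209
13.5 dy -2.15 dz 2.43 spin -0.236
15.0 dy -2.35 dz 2.73 spin -0.262
16.5 dy -2.55 dz 3.03 spin -0.288
18.0 dy -2.73 dz 3.34 spin -0.314
19.5 dy -2.91 dz 3.65 spin -0.340
```

```bash
python3 -m crank '[{"dx":0,"dy":-0.27,"dz":0.24,"spin":-0.026},{"dx":0,"dy":-0.53,"dz":0.49,"spin":-0.052},{"dx":0,"dy":-0.78,"dz":0.75,"spin":-0.079},{"dx":0,"dy":-1.03,"dz":1.02,"spin":-0.105},{"dx":0,"dy":-1.27,"dz":1.29,"spin":-0.131},{"dx":0,"dy":-1.5,"dz":1.56,"spin":-0.157},{"dx":0,"dy":-1.72,"dz":1.84,"spin":-0.183},{"dx":0,"dy":-1.94,"dz":2.13,"spin":-0.209},{"dx":0,"dy":-2.15,"dz":2.43,"spin":-0.236},{"dx":0,"dy":-2.35,"dz":2.73,"spin":-0.262}]'; python3 - <<'E'
from h import *
st(); p,R=tool(); r=R.T@(p-[*POST,p[2]]); print("rel post tool y,z",r[1:].round(1))
c=capture("scene"); f=c["frame"]; x0,y0=260,160
cv2.imwrite("pics/s10c.png",cv2.resize(f[y0:y0+100,x0:x0+110],None,fx=6,fy=6,interpolation=cv2.INTER_CUBIC))
E
```

```text
time: 7.75
tool_pos: [550.9, 34.6, -9.4]
tcp_rot: [0.613, 1.568, 0.015]
contact_force: [-1.3, 2.0, 0.2]
grip_width: 0.5
t 7.75 tcp [550.9  34.6  -9.4] K [ -82.2 -196.6] yaw 55.74 F [-1.3  2.   0.2] w 0.5 q6 -1.05
rel post tool y,z [ -89.6 -101.7]
```

View pics/s10c.png

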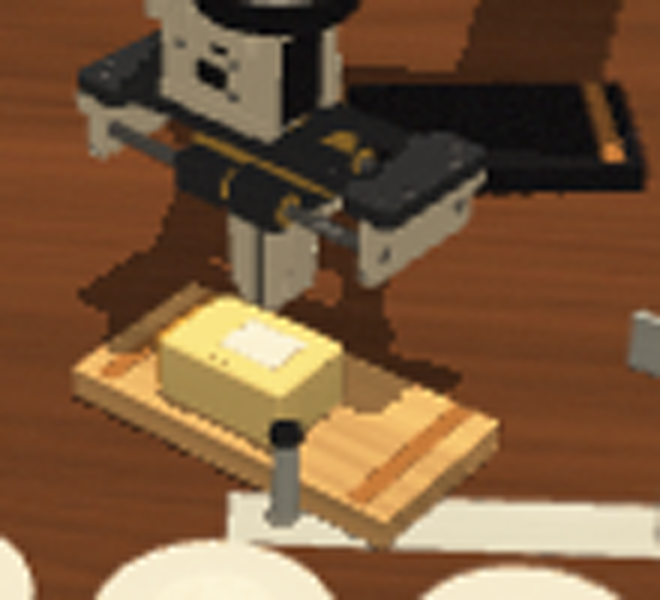

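```bash
python3 - <<'E'
from h import *
p,R=tool(); r=R.T@(p-[*POST,p[2]]); x,y=r[1],-r[2]
for t in np.arange(1.5,20,1.5):
    a=np.radians(t); X=x*np.cos(a)-y*np.sin(a); Y=x*np.sin(a)+y*np.cos(a); print("%.1f dy %.2f dz %.2f spin %.3f"%(t,(X-x)/10,-(Y-y)/10,-a))
E
```

```text
1.5 dy -0.26 dz 0.24 spin -0.026
3.0 dy -0.52 dz 0.48 spin -0.052
4.5 dy -0.77 dz 0.74 spin -0.079
6.0 dy -1.01 dz 1.00 spin -0.105
7.5 dy -1.25 dz 1.26 spin -0.131
9.0 dy -1.48 dz 1.53 spin -0.157
10.5 dy -1.70 dz 1.81 spin -0.183
12.0 dy -1.91 dz 2.09 spin -0.209
13.5 dy -2.12 dz 2.38 spin -0.236
15.0 dy -2.32 dz 2.67 spin -0.262
16.5 dy -2.51 dz 2.97 spin -0.288
18.0 dy -2.69 dz 3.28 spin -0.314
19.5 dy -2.87 dz 3.58 spin -0.340
```

```bash
python3 -m crank '[{"dx":0,"dy":-0.26,"dz":0.24,"spin":-0.026},{"dx":0,"dy":-0.52,"dz":0.5,"spin":-0.052},{"dx":0,"dy":-0.77,"dz":0.77,"spin":-0.079},{"dx":0,"dy":-1.0,"dz":1.04,"spin":-0.105},{"dx":0,"dy":-1.23,"dz":1.3,"spin":-0.131},{"dx":0,"dy":-1.45,"dz":1.58,"spin":-0.157},{"dx":0,"dy":-1.66,"dz":1.87,"spin":-0.183},{"dx":0,"dy":-1.87,"dz":2.15,"spin":-0.209},{"dx":0,"dy":-2.07,"dz":2.45,"spin":-0.236},{"dx":0,"dy":-2.27,"dz":2.75,"spin":-0.262},{"dx":0,"dy":-2.46,"dz":3.05,"spin":-0.288},{"dx":0,"dy":-2.64,"dz":3.36,"spin":-0.314}]'; python3 - <<'E'
from h import *
st(); p,R=tool(); r=R.T@(p-[*POST,p[2]]); print("rel post tool y,z",r[1:].round(1))
c=capture("scene"); f=c["frame"]; x0,y0=260,160; np.save("pics/s11.npy",c,allow_pickle=True)
cv2.imwrite("pics/s11c.png",cv2.resize(f[y0:y0+100,x0:x0+110],None,fx=6,fy=6,interpolation=cv2.INTER_CUBIC))
c=capture("top"); f=c["frame"];cv2.imwrite("pics/t11c.png",cv2.resize(f[120:270,50:280],None,fx=3.4,fy=3.4,interpolation=cv2.INTER_CUBIC))
E
```

```text
time: 8.8
tool_pos: [563.1, -6.3, -9.5]
tcp_rot: [0.222, 1.569, -0.063]
contact_force: [-1.4, 1.0, 0.0]
grip_width: 0.9
t 8.80 tcp [563.1  -6.3  -9.5] K [ -73.1 -238.3] yaw 73.69 F [-1.4  1.   0. ] w 0.9 q6 -1.43
rel post tool y,z [ -89.7 -101.2]
```

View pics/s11c.png

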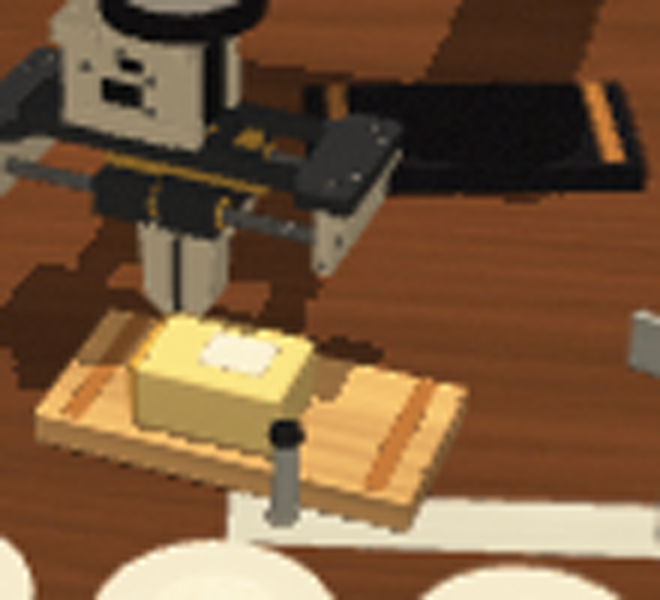

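View pics/t11c.png

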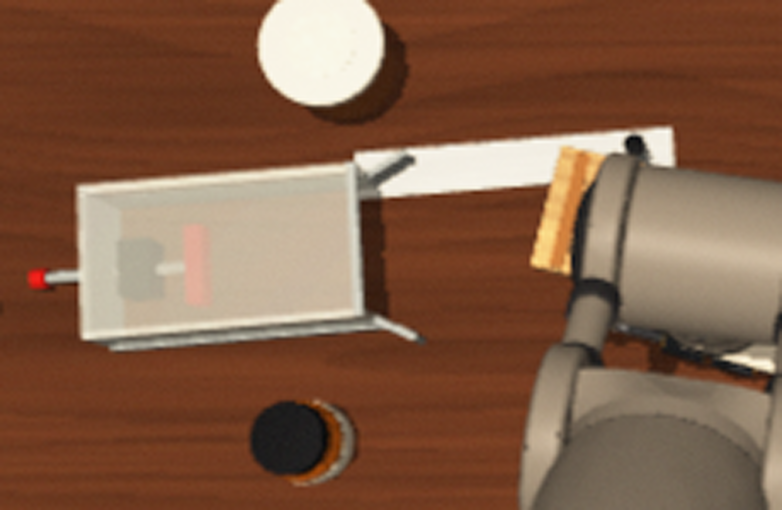

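```bash
python3 - <<'E'
from h import *
c=np.load("pics/s11.npy",allow_pickle=True).item()
q=lambda x,y,z:onz(c,x/6+259.6,y/6+159.6,z)[:2]
a,b=q(38,440,0),q(408,530,0); d=b-a; print(a,b,np.linalg.norm(d),np.degrees(np.arctan2(d[1],d[0])))
a2,b2=q(38,412,18),q(411,502,18); d=b2-a2; print(a2,b2,np.linalg.norm(d),np.degrees(np.arctan2(d[1],d[0])))
u=d/np.linalg.norm(d); n=np.array([u[1],-u[0]]); print("post from -x corner along",(POST-a2)@u,"off edge",(POST-a2)@n)
E
python3 -m crank '[{"dx":0,"dy":0,"dz":-0.4,"spin":0},{"dx":0,"dy":1.5,"dz":-0.4,"spin":0},{"dx":0,"dy":3,"dz":-0.4,"spin":0},{"dx":0,"dy":3,"dz":-0.1,"spin":0},{"dx":0,"dy":3,"dz":0.1,"spin":0}]'; python3 - <<'E'
from h import *
st(); p,R=tool(); r=R.T@(p-[*POST,p[2]]); print("rel post tool y,z",r[1:].round(1)); x,y=r[1],-r[2]
for t in np.arange(1,17,1):
    a=np.radians(t); X=x*np.cos(a)-y*np.sin(a); Y=x*np.sin(a)+y*np.cos(a); print("%.1f dy %.2f dz %.2f spin %.3f"%(t,(X-x)/10,-(Y-y)/10,-a))
E
```

```text
[649.85819865 -64.00534366] [691.74973452 109.33637991] 178.3318645395431 76.41381537276497
[651.84071492 -62.79824577] [694.1445284 109.9324759] 177.83563997260353 76.23846000603353
post from -x corner along 118.90322516355562 off edge 5.430285191342791
time: 9.32
tool_pos: [571.4, 22.7, -9.6]
tcp_rot: [0.46, 1.57, 0.175]
contact_force: [-2.2, 2.7, 0.7]
grip_width: 0.2
t 9.32 tcp [571.4  22.7  -9.6] K [ -62.6 -210. ] yaw 73.68 F [-2.2  2.7  0.7] w 0.2 q6 -1.38
rel post tool y,z [ -59.5 -101.4]
1.0 dy -0.18 dz 0.11 spin -0.017
2.0 dy -0.35 dz 0.21 spin -0.035
3.0 dy -0.52 dz 0.33 spin -0.052
4.0 dy -0.69 dz 0.44 spin -0.070
5.0 dy -0.86 dz 0.56 spin -0.087
6.0 dy -1.03 dz 0.68 spin -0.105
7.0 dy -1.19 dz 0.80 spin -0.122
8.0 dy -1.35 dz 0.93 spin -0.140
9.0 dy -1.51 dz 1.06 spin -0.157
10.0 dy -1.67 dz 1.19 spin -0.175
11.0 dy -1.83 dz 1.32 spin -0.192
12.0 dy -1.98 dz 1.46 spin -0.209
13.0 dy -2.13 dz 1.60 spin -0.227
14.0 dy -2.28 dz 1.74 spin -0.244
15.0 dy -2.42 dz 1.89 spin -0.262
16.0 dy -2.56 dz 2.03 spin -0.279
```

The post is 5.4 mm off the edge, against its 6 mm radius, so the two are in contact. There are 18° to go. I'll continue the swing slowly with a slight inward press.

```bash
python3 -m crank '[{"dx":0,"dy":-0.18,"dz":0.13,"spin":-0.017},{"dx":0,"dy":-0.35,"dz":0.25,"spin":-0.035},{"dx":0,"dy":-0.52,"dz":0.38,"spin":-0.052},{"dx":0,"dy":-0.69,"dz":0.5,"spin":-0.07},{"dx":0,"dy":-0.86,"dz":0.63,"spin":-0.087},{"dx":0,"dy":-1.03,"dz":0.75,"spin":-0.105},{"dx":0,"dy":-1.19,"dz":0.88,"spin":-0.122},{"dx":0,"dy":-1.35,"dz":1.02,"spin":-0.14},{"dx":0,"dy":-1.51,"dz":1.15,"spin":-0.157},{"dx":0,"dy":-1.67,"dz":1.28,"spin":-0.175},{"dx":0,"dy":-1.83,"dz":1.4,"spin":-0.192},{"dx":0,"dy":-1.98,"dz":1.54,"spin":-0.209}]'; python3 - <<'E'
from h import *
st(); p,R=tool(); r=R.T@(p-[*POST,p[2]]); print("rel post tool y,z",r[1:].round(1))
c=capture("scene"); f=c["frame"]; x0,y0=260,160; np.save("pics/s12.npy",c,allow_pickle=True)
cv2.imwrite("pics/s12c.png",cv2.resize(f[y0:y0+100,x0:x0+130],None,fx=6,fy=6,interpolation=cv2.INTER_CUBIC))
E
```

```text
time: 10.32
tool_pos: [580.4, -1.5, -9.7]
tcp_rot: [0.9, 1.571, 0.825]
contact_force: [-2.5, 1.6, 0.9]
grip_width: 0.2
t 10.32 tcp [580.4  -1.5  -9.7] K [ -55.4 -234.8] yaw 85.70 F [-2.5  1.6  0.9] w 0.2 q6 -1.63
rel post tool y,z [ -60.6 -100.7]
```

View pics/s12c.png

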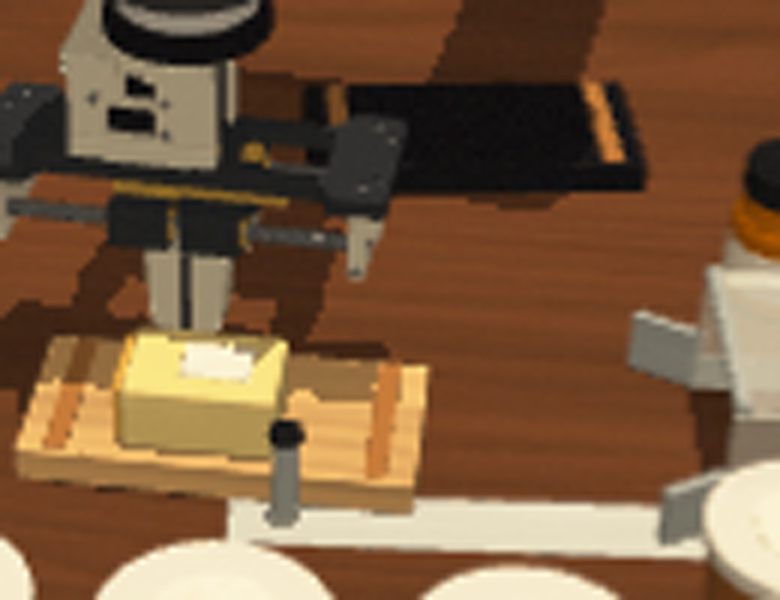

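```bash
cat >> h.py <<'E'
def edge(c,pts,x0,y0,k):
    q=lambda x,y,z:onz(c,x/k+x0-.4,y/k+y0-.4,z)[:2]
    a,b=q(*pts[0],18),q(*pts[1],18); d=b-a; u=d/np.linalg.norm(d); n=np.array([u[1],-u[0]]); m=(a+b)/2-45*n
    ang=np.degrees(np.arctan2(d[1],d[0]))
    print("len %.1f ang %.2f togo %.2f centre K %s post along %.1f off edge %.1f"%(np.linalg.norm(d),ang,94.4-ang,toK(m).round(1),(POST-m)@u,(POST-a)@n))
    return m,u,n
E
python3 - <<'E'
from h import *
c=np.load("pics/s12.npy",allow_pickle=True).item()
edge(c,[(18,454),(414,489)],260,160,6)
m,u,n=edge(c,[(18,452),(413,487)],260,160,6)
# cheese top face corners z=52
P=[onz(c,x/6+259.6,y/6+159.6,52)[:2] for x,y in [(118,388),(274,402),(289,338),(140,330)]]
ch=np.mean(P,0); print("cheese rel board x,y",(ch-m)@u,-(ch-m)@n)
# keeper in the scene: mouth wing, same camera, wing tip far top
print("far wing tip K",toK(onz(c,664/6+259.6,486/6+159.6,30)), "near wing tip K",toK(onz(c,632/6+259.6,314/6+159.6,30)),"post cap K",toK(onz(c,287/6+259.6,428/6+159.6,48)))
E
```

```text
len 176.6 ang 89.39 togo 5.01 centre K [   5. -215.] post along 29.0 off edge 0.9
len 176.4 ang 89.36 togo 5.04 centre K [   3.6 -215.3] post along 29.4 off edge 2.2
cheese rel board x,y -7.957738037181592 -13.347605855129892
far wing tip K [ 64.79339111 -24.96273887] near wing tip K [-63.14495585 -26.31489898] post cap K [  55.5414216  -186.93236184]
```

```bash
python3 -m crank '[{"dx":0,"dy":-0.18,"dz":0.12,"spin":-0.017},{"dx":0,"dy":-0.35,"dz":0.23,"spin":-0.035},{"dx":0,"dy":-0.52,"dz":0.35,"spin":-0.052},{"dx":0,"dy":-0.69,"dz":0.47,"spin":-0.07},{"dx":0,"dy":-0.8,"dz":0.54,"spin":-0.08},{"dx":0,"dy":-0.8,"dz":0.54,"spin":-0.08}]'; python3 - <<'E'
from h import *
st(); p,R=tool(); r=R.T@(p-[*POST,p[2]]); print("rel post tool y,z",r[1:].round(1))
c=capture("scene"); f=c["frame"]; x0,y0=260,160; np.save("pics/s13.npy",c,allow_pickle=True)
cv2.imwrite("pics/s13c.png",cv2.resize(f[y0:y0+100,x0:x0+130],None,fx=6,fy=6,interpolation=cv2.INTER_CUBIC))
E
```

```text
time: 10.87
tool_pos: [585.3, -10.1, -9.7]
tcp_rot: [-0.252, 1.571, -0.248]
contact_force: [-0.9, 0.8, 0.0]
grip_width: 0.5
t 10.87 tcp [585.3 -10.1  -9.7] K [ -51.2 -243.7] yaw 90.22 F [-0.9  0.8  0. ] w 0.5 q6 -1.72
rel post tool y,z [ -61.1 -100.3]
```

View pics/s13c.png

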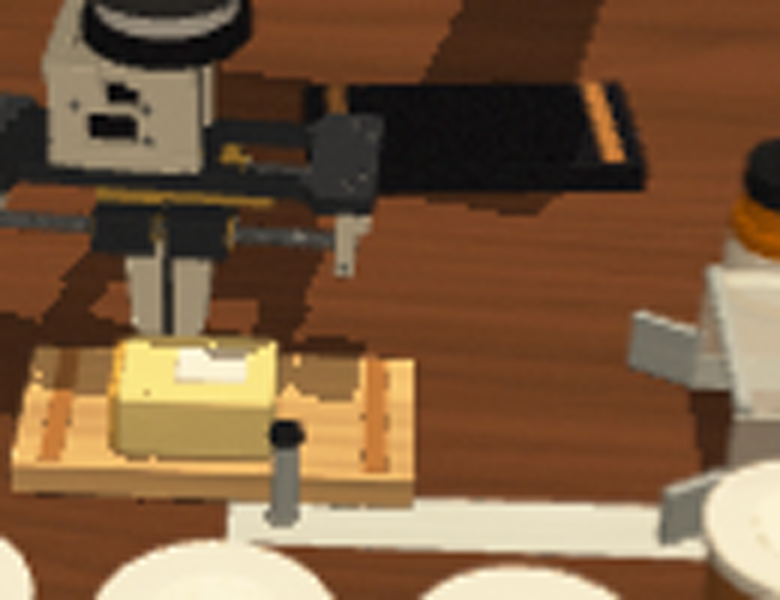

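```bash
python3 - <<'E'
from h import *
c=np.load("pics/s13.npy",allow_pickle=True).item(); f=c["frame"]
edge(c,[(14,465),(414,482)],260,160,6)
a=onz(c,30/6+259.6,346/6+159.6,18);b=onz(c,415/6+259.6,360/6+159.6,18);d=b-a;print("far edge ang",np.degrees(np.arctan2(d[1],d[0])))
a=onz(c,230/6+259.6,540/6+159.6,0);b=onz(c,700/6+259.6,556/6+159.6,0);d=b-a;print("strip ang",np.degrees(np.arctan2(d[1],d[0])))
# bottom front edge by columns: wood->dark/strip transition, fitted line
hsv=cv2.cvtColor(f,cv2.COLOR_BGR2HSV)
for name,zz,sel in (("bottom",0,"last"),):
    P=[]
    for u in list(range(266,300))+list(range(313,327)):
        col=f[225:260,u].astype(int); y=col[:,2]-0*col[:,0]
        isw=(hsv[225:260,u,0]<25)&(hsv[225:260,u,1]>70)&(hsv[225:260,u,2]>110)&(f[225:260,u,1]>75)
        k=np.where(isw)[0]; 
        if len(k): P.append((u,225+k.max()))
    P=np.array(P); print(P.tolist()); k=np.polyfit(P[:,0],P[:,1],1); print(k)
E
python3 -c "
import sys;sys.path.insert(0,'.')
from h import *
p,R=tool();w=capture('wrist');cv2.imwrite('pics/w13.png',w['frame']);c=capture('top');cv2.imwrite('pics/t13.png',c['frame'])"
```

```text
len 176.9 ang 93.51 togo 0.89 centre K [   6.4 -218.6] post along 29.2 off edge 1.4
far edge ang 93.68354054692567
strip ang 94.35787427123887
[[266, 241], [267, 241], [268, 241], [269, 241], [270, 241], [271, 241], [272, 241], [273, 241], [274, 241], [275, 259], [276, 258], [277, 257], [278, 256], [279, 255], [280, 254], [281, 253], [282, 253], [283, 252], [284, 252], [285, 251], [286, 251], [287, 251], [288, 250], [289, 250], [290, 250], [291, 250], [292, 249], [293, 250], [294, 249], [295, 249], [296, 249], [297, 249], [298, 243], [299, 243], [313, 257], [314, 258], [315, 259], [316, 251], [317, 251], [318, 251], [319, 251], [320, 251], [321, 251], [322, 251], [323, 251], [324, 251], [325, 251], [326, 251]]
[1.08034708e-01 2.18043487e+02]
```

View pics/w13.png

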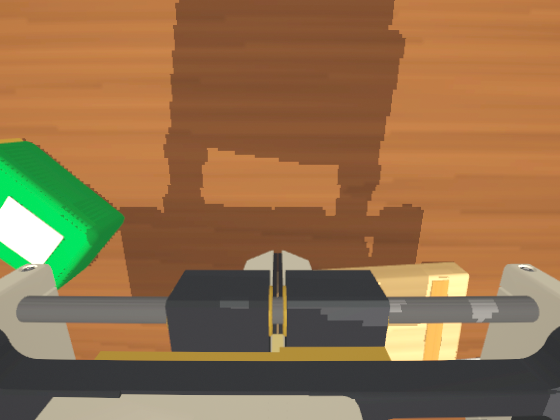

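View pics/t13.png

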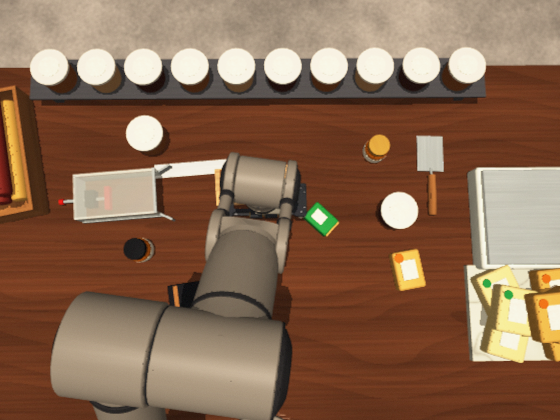

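The board is within about 1° of the lane. I'll check the green decoy's position against the end pose behind the board, then lift over.

```bash
python3 - <<'E'
from h import *
c=np.load("pics/top0.npy",allow_pickle=True).item(); f=c["frame"]; hsv=cv2.cvtColor(f,cv2.COLOR_BGR2HSV)
m=((hsv[...,0]>45)&(hsv[...,0]<80)&(hsv[...,1]>150)).astype(np.uint8); m[:, :280]=0; m[:,360:]=0
ct=max(cv2.findContours(m,0,1)[0],key=cv2.contourArea); P=[toK(onz(c,*q[0],30)) for q in ct]; P=np.array(P); print("green K",P.min(0),P.max(0)); print(P[P[:,0].argmax()],P[P[:,1].argmax()])
go(toW([4,-335]),80,4.4)
E
```

```text
green K [-133.35625306 -415.65922719] [ -53.10154852 -337.78838991]
[ -53.10154852 -370.027056  ] [ -88.95148406 -337.78838991]
tcp [585.3  -9.9  -9.6] tooly deg 90.17 -> dx -8.96 dy -8.71 dz 6.19 spin 1.497
```

```bash
python3 -m crank '[{"dx":0,"dy":0,"dz":-0.8,"spin":0},{"dx":-3,"dy":0,"dz":-0.8,"spin":0},{"dx":-7,"dy":0,"dz":-0.8,"spin":0},{"dx":-10,"dy":0,"dz":-0.8,"spin":0},{"dx":-10,"dy":-4,"dz":2,"spin":0.12},{"dx":-10,"dy":-7,"dz":4,"spin":0.24},{"dx":-10,"dy":-8.7,"dz":6.2,"spin":0.36},{"dx":-10,"dy":-8.7,"dz":6.2,"spin":0.48},{"dx":-10,"dy":-8.7,"dz":6.2,"spin":0.6},{"dx":-10,"dy":-8.7,"dz":6.2,"spin":0.72},{"dx":-10,"dy":-8.7,"dz":6.2,"spin":0.84},{"dx":-10,"dy":-8.7,"dz":6.2,"spin":0.96},{"dx":-10,"dy":-8.7,"dz":6.2,"spin":1.08},{"dx":-10,"dy":-8.7,"dz":6.2,"spin":1.2},{"dx":-10,"dy":-8.7,"dz":6.2,"spin":1.32},{"dx":-10,"dy":-8.7,"dz":6.2,"spin":1.44},{"dx":-10,"dy":-8.7,"dz":6.2,"spin":1.497},{"dx":-10,"dy":-8.7,"dz":6.2,"spin":1.497},{"dx":-10,"dy":-8.7,"dz":6.2,"spin":1.497}]'; python3 - <<'E'
from h import *
o=sensors.get_obs(); st(); p,R=tool(o); w=capture('wrist'); np.save("pics/w14.npy",(w,p,R),allow_pickle=True); cv2.imwrite('pics/w14.png',w['frame'])
go(toW([4,-335]),-9.7,4.4)
c=capture("scene"); np.save("pics/s14.npy",c,allow_pickle=True); f=c["frame"]
cv2.imwrite("pics/s14c.png",cv2.resize(f[160:260,250:400],None,fx=5.3,fy=5.3,interpolation=cv2.INTER_CUBIC))
E
```

```text
time: 12.6
tool_pos: [647.3, -96.6, 90.4]
tcp_rot: [1.173, 1.57, -0.319]
contact_force: [0.3, -0.8, 0.4]
grip_width: 0.4
t 12.60 tcp [647.3 -96.6  90.4] K [   3.9 -334.8] yaw 4.53 F [ 0.3 -0.8  0.4] w 0.4 q6 -0.34Traceback (most recent call last):
  File "<stdin>", line 2, in <module>
    arr = np.asanyarray(arr)
ValueError: setting an array element with a sequence. The requested array has an inhomogeneous shape after 1 dimensions. The detected shape was (3,) + inhomogeneous part.
```

```bash
python3 - <<'E'
from h import *
o=sensors.get_obs(); st(); p,R=tool(o); w=wcam(capture('wrist'),p,R); np.save("pics/w14.npy",w,allow_pickle=True); cv2.imwrite('pics/w14.png',w['frame'])
go(toW([4,-335]),-9.7,4.4)
c=capture("scene"); np.save("pics/s14.npy",c,allow_pickle=True); f=c["frame"]
cv2.imwrite("pics/s14c.png",cv2.resize(f[160:260,250:400],None,fx=5.3,fy=5.3,interpolation=cv2.INTER_CUBIC))
E
```

```text
t 12.65 tcp [647.3 -96.6  90.4] K [   3.9 -334.8] yaw 4.53 F [ 0.1 -0.2  0.6] w 0.7 q6 -0.34
tcp [647.3 -96.6  90.4] tooly deg 4.52 -> dx 10.01 dy 0.00 dz 0.02 spin 0.002
```

View pics/w14.png

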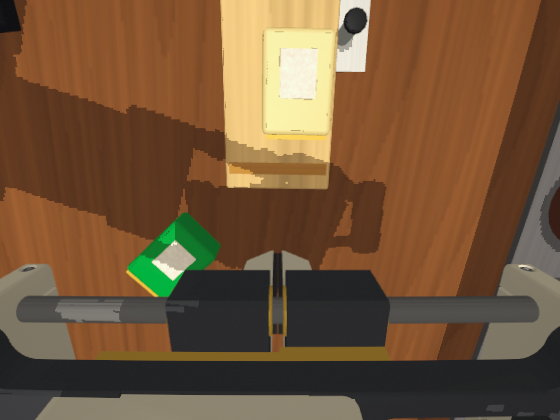

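View pics/s14c.png

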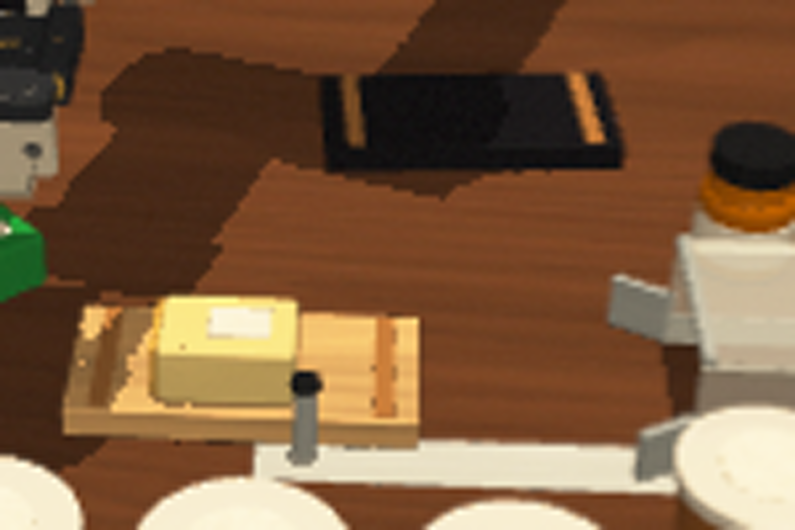

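```bash
python3 - <<'E'
from h import *
w=np.load("pics/w14.npy",allow_pickle=True).item()
for n,pp,z in (("left edge",[(223,20),(227,178)],18),("right edge",[(341,20),(330,178)],18),("tail",[(227,181),(330,181)],18)):
    a,b=[onz(w,*q,z) for q in pp]; d=(a-b) if n!="tail" else b-a; print(n,toK(a).round(1),toK(b).round(1),"ang to keeper",(np.degrees(np.arctan2(d[1],d[0]))-(94.4 if n!="tail" else 4.4)).round(2))
print("post cap",toK(onz(w,355,20,48)))
E
```

```text
left edge [ -36.6 -178.3] [ -39.3 -299. ] ang to keeper -1.25
right edge [  52.5 -178.1] [  50.6 -298.8] ang to keeper -0.93
tail [ -39.4 -301.6] [  50.7 -301.5] ang to keeper 0.09
post cap [  56.24747047 -186.57584171]
```

```bash
python3 -m crank '[{"dx":4,"dy":0,"dz":0,"spin":0},{"dx":8,"dy":0,"dz":0,"spin":0},{"dx":10,"dy":0,"dz":0,"spin":0},{"dx":10,"dy":0,"dz":-0.5,"spin":0},{"dx":10,"dy":0,"dz":-1.0,"spin":0},{"dx":10,"dy":0,"dz":-1.4,"spin":0},{"dx":10,"dy":0,"dz":-1.7,"spin":0},{"dx":10,"dy":0,"dz":-2.0,"spin":0},{"dx":10,"dy":0,"dz":-2.3,"spin":0},{"dx":10,"dy":0,"dz":-2.6,"spin":0},{"dx":10,"dy":0,"dz":-3.0,"spin":0},{"dx":10,"dy":0,"dz":-3.4,"spin":0},{"dx":10,"dy":0,"dz":-3.8,"spin":0},{"dx":10,"dy":0,"dz":-4.2,"spin":0},{"dx":10,"dy":0,"dz":-4.6,"spin":0},{"dx":10,"dy":0,"dz":-5,"spin":0}]'; cat > look.py <<'E'
from h import *
import sys
n=sys.argv[1]
st(); p,R=tool(); w=wcam(capture('wrist'),p,R); np.save(f"pics/w{n}.npy",w,allow_pickle=True); cv2.imwrite(f'pics/w{n}.png',w['frame'])
c=capture("scene"); np.save(f"pics/s{n}.npy",c,allow_pickle=True)
cv2.imwrite(f"pics/s{n}c.png",cv2.resize(c["frame"][160:260,270:420],None,fx=5.3,fy=5.3,interpolation=cv2.INTER_CUBIC))
go(toW([toK(p)[0],toK(p)[1]+50]),p[2],4.4)
E
python3 look.py 15
```

```text
time: 14.08
tool_pos: [645.0, -47.6, -8.1]
tcp_rot: [1.038, 1.567, -0.456]
contact_force: [0.3, -3.6, 5.4]
grip_width: 0.3
t 14.08 tcp [645.  -47.6  -8.1] K [   5.4 -285.8] yaw 4.40 F [ 0.3 -3.6  5.4] w 0.3 q6 -0.27
tcp [644.9 -46.9  -8.1] tooly deg 4.42 -> dx -0.01 dy 0.00 dz -4.93 spin 0.000
```

View pics/w15.png

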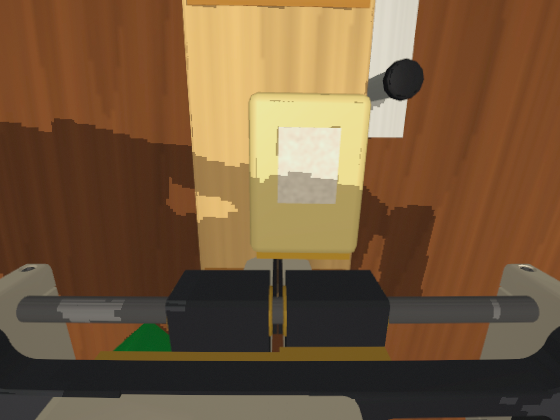

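View pics/s15c.png

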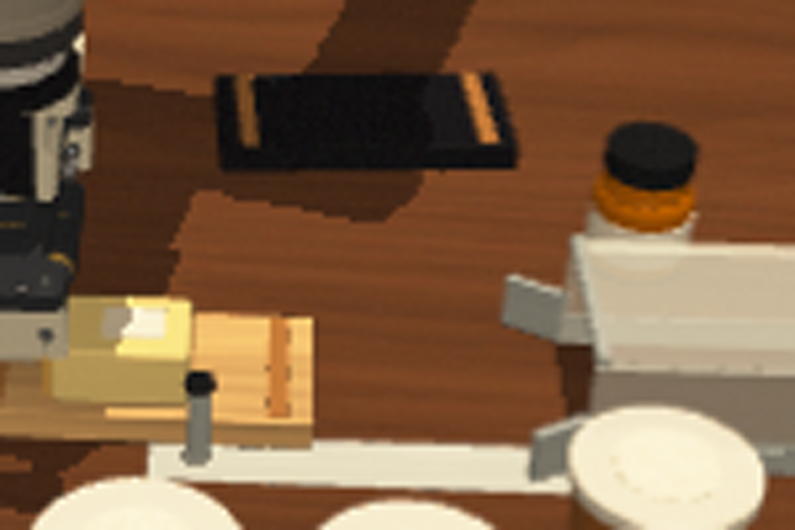

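The nose hasn't moved (image col ~329 before and after) and Fz is +5.4 N, so the finger ends slid up onto the board's tail. They sit higher than I assumed, about 25 mm above the reported TCP. I'll raise, back out, and come down lower.

```bash
python3 -m crank '[{"dx":-0.8,"dy":0,"dz":0.3,"spin":0},{"dx":-1.5,"dy":0,"dz":1.5,"spin":0},{"dx":-1.5,"dy":0,"dz":4.0,"spin":0},{"dx":-1.0,"dy":0,"dz":4.6,"spin":0},{"dx":-0.2,"dy":0,"dz":4.6,"spin":0},{"dx":0.3,"dy":0,"dz":4.6,"spin":0},{"dx":0.3,"dy":0,"dz":4.6,"spin":0}]'; python3 look.py 16
```

```text
time: 14.77
tool_pos: [645.4, -91.6, -14.9]
tcp_rot: [-2.014, 1.566, 2.775]
contact_force: [-0.3, -0.2, -0.4]
grip_width: 0.5
t 14.77 tcp [645.4 -91.6 -14.9] K [   2.4 -329.7] yaw 4.40 F [-0.3 -0.2 -0.4] w 0.5 q6 -0.34
tcp [646.5 -91.5 -13.5] tooly deg 4.45 -> dx 0.14 dy -0.10 dz -5.00 spin 0.001
```

View pics/w16.png

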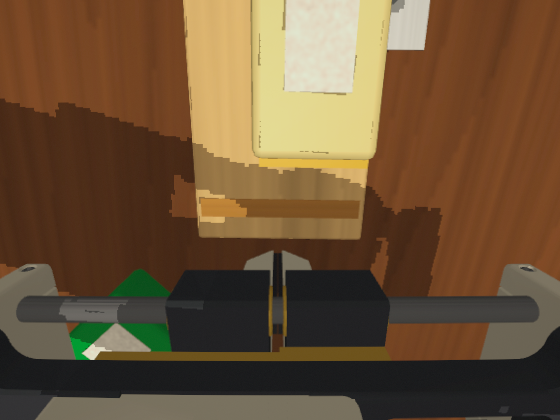

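```bash
python3 -m crank '[{"dx":0.2,"dy":0,"dz":0,"spin":0},{"dx":0.4,"dy":0,"dz":0,"spin":0},{"dx":0.4,"dy":0,"dz":0,"spin":0}]'; python3 -m crank '[{"dx":0.15,"dy":0,"dz":0,"spin":0},{"dx":0.15,"dy":0,"dz":0,"spin":0}]';  python3 - <<'E'
from h import *
c=capture("scene"); p,R=tool(); st()
f=c["frame"]; x0,y0=230,160
cv2.imwrite("pics/s17c.png",cv2.resize(f[y0:y0+95,x0:x0+130],None,fx=6,fy=6,interpolation=cv2.INTER_CUBIC))
E
```

```text
time: 15.12
tool_pos: [647.0, -92.1, -17.0]
tcp_rot: [-2.184, 1.57, 2.606]
contact_force: [-0.6, 0.3, -0.9]
grip_width: 0.4
time: 15.28
tool_pos: [647.0, -92.4, -18.3]
tcp_rot: [-2.39, 1.571, 2.399]
contact_force: [0.6, 0.1, -0.2]
grip_width: 0.6
t 15.33 tcp [647.  -92.4 -18.3] K [   4.  -330.6] yaw 4.42 F [-1.2  0.5 -0.5] w 0.3 q6 -0.34
```

View pics/s17c.png

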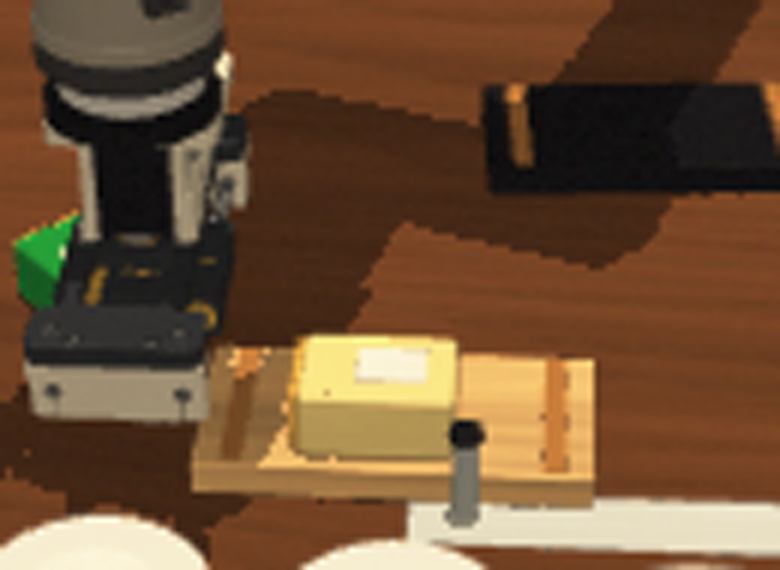

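```bash
python3 - <<'E'
from h import *
c=capture("scene"); p,R=tool()
def onx(u,v,X):
    o,d=ray(c,u,v); n=np.array([*ex,0]); q=np.array([*toW([X,0]),0]); t=((q-o)@n)/(d@n); P=o+t*d; return np.r_[toK(P),P[2]].round(1)
px=lambda x,y:(x/6+229.6,y/6+159.6)
for X in (85,95,100,105): print(X,onx(*px(30,412),X),onx(*px(207,420),X),onx(*px(25,365),X))
for z in (40,48,55,66,75): print(z,[((proj(c,[*toW([99,y]),z])-[229.6,159.6])*6).round() for y in (-368,-330,-293)])
# old finger tip views: s9 (tcp z=-10.1?), tool in s5 etc
E
```

```text
85 [  85.  -370.4   72.2] [  85.  -295.3   70.9] [  85.  -370.2   96.8]
95 [  95.  -367.8   80. ] [  95.  -293.8   78.7] [  95.  -367.7  104.3]
100 [ 100.  -366.6   83.9] [ 100.  -293.    82.6] [ 100.  -366.4  108. ]
105 [ 105.  -365.3   87.8] [ 105.  -292.2   86.6] [ 105.  -365.1  111.8]
40 [array([ 37., 492.]), array([125., 496.]), array([212., 499.])]
48 [array([ 35., 478.]), array([124., 481.]), array([211., 484.])]
55 [array([ 33., 465.]), array([123., 468.]), array([210., 471.])]
66 [array([ 31., 444.]), array([121., 447.]), array([209., 450.])]
75 [array([ 29., 427.]), array([119., 430.]), array([208., 433.])]
```

The gripper body's underside is at z≈82, so it clears the post and the roof. With the tips now at about z≈8, I'll push on the tail end.

```bash
python3 -m crank '[{"dx":0,"dy":0,"dz":-0.3,"spin":0},{"dx":0,"dy":0,"dz":-0.6,"spin":0},{"dx":0,"dy":0,"dz":-0.9,"spin":0},{"dx":0,"dy":0,"dz":-1.2,"spin":0},{"dx":0,"dy":0,"dz":-1.5,"spin":0},{"dx":0,"dy":0,"dz":-1.8,"spin":0},{"dx":0,"dy":0,"dz":-2.1,"spin":0},{"dx":0,"dy":0,"dz":-2.4,"spin":0},{"dx":0,"dy":0,"dz":-2.8,"spin":0},{"dx":0,"dy":0,"dz":-3.2,"spin":0},{"dx":0,"dy":0,"dz":-3.6,"spin":0},{"dx":0,"dy":0,"dz":-4,"spin":0}]'; python3 look.py 18
```

```text
time: 16.38
tool_pos: [644.0, -52.3, -18.1]
tcp_rot: [1.497, 1.571, 0.004]
contact_force: [0.3, -2.7, -0.1]
grip_width: 0.3
t 16.38 tcp [644.  -52.3 -18.1] K [   4.1 -290.3] yaw 4.41 F [ 0.3 -2.7 -0.1] w 0.3 q6 -0.28
tcp [643.9 -51.5 -18.2] tooly deg 4.45 -> dx -0.00 dy 0.01 dz -4.92 spin 0.001
```

View pics/w18.png

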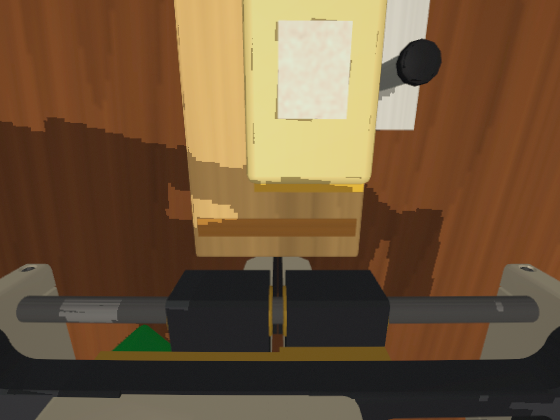

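View pics/s18c.png

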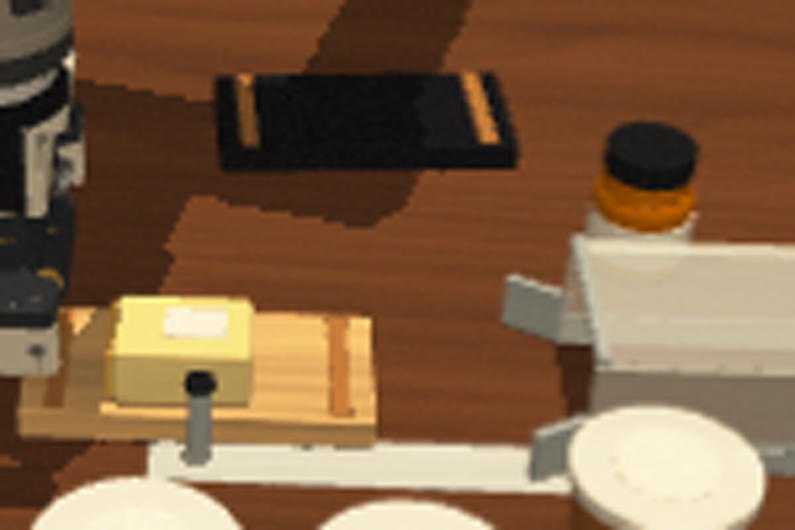

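```bash
python3 -m crank '[{"dx":0,"dy":0,"dz":-0.4,"spin":0},{"dx":0,"dy":0,"dz":-0.8,"spin":0},{"dx":0,"dy":0,"dz":-1.2,"spin":0},{"dx":0,"dy":0,"dz":-1.7,"spin":0},{"dx":0,"dy":0,"dz":-2.2,"spin":0},{"dx":0,"dy":0,"dz":-2.7,"spin":0},{"dx":0,"dy":0,"dz":-3.2,"spin":0},{"dx":0,"dy":0,"dz":-3.7,"spin":0},{"dx":0,"dy":0,"dz":-4.2,"spin":0},{"dx":0,"dy":0,"dz":-4.7,"spin":0},{"dx":0,"dy":0,"dz":-5.2,"spin":0},{"dx":0,"dy":0,"dz":-5.7,"spin":0},{"dx":0,"dy":0,"dz":-6.2,"spin":0},{"dx":0,"dy":0,"dz":-6.6,"spin":0},{"dx":0,"dy":0,"dz":-7,"spin":0}]'; python3 look.py 19
```

```text
time: 17.73
tool_pos: [638.6, 17.6, -18.2]
tcp_rot: [-2.77, 1.571, 2.019]
contact_force: [0.3, -3.3, 0.6]
grip_width: 0.4
t 17.73 tcp [638.6  17.6 -18.2] K [   4.  -220.2] yaw 4.42 F [ 0.3 -3.3  0.6] w 0.4 q6 -0.17
tcp [638.5  18.2 -18.2] tooly deg 4.44 -> dx 0.00 dy 0.01 dz -4.94 spin 0.001
```

View pics/w19.png

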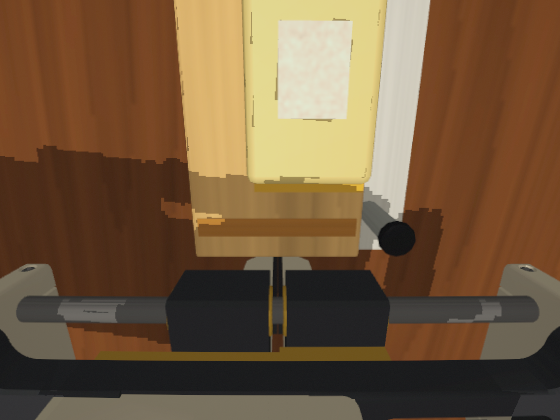

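View pics/s19c.png

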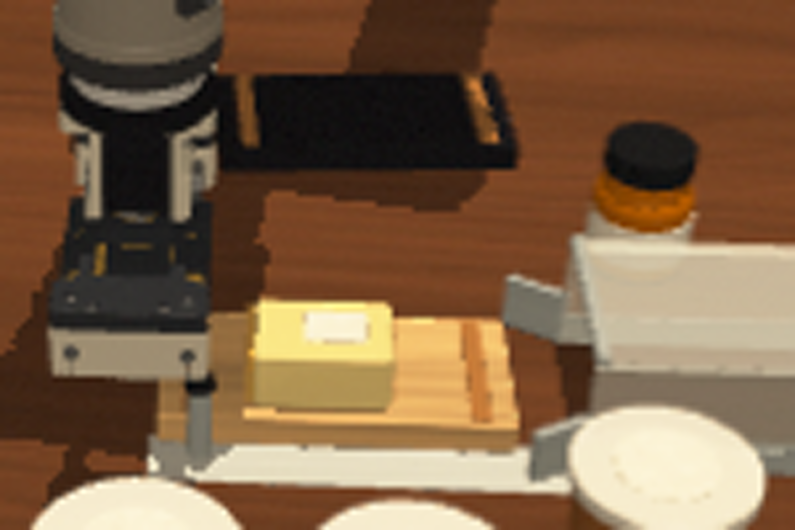

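```bash
python3 -m crank '[{"dx":0,"dy":-0.03,"dz":-0.3,"spin":0},{"dx":0,"dy":-0.06,"dz":-0.6,"spin":0},{"dx":0,"dy":-0.09,"dz":-0.9,"spin":0},{"dx":0,"dy":-0.12,"dz":-1.2,"spin":0},{"dx":0,"dy":-0.15,"dz":-1.5,"spin":0},{"dx":0,"dy":-0.18,"dz":-1.8,"spin":0},{"dx":0,"dy":-0.2,"dz":-2.1,"spin":0},{"dx":0,"dy":-0.22,"dz":-2.4,"spin":0},{"dx":0,"dy":-0.25,"dz":-2.7,"spin":0},{"dx":0,"dy":-0.25,"dz":-3.0,"spin":0},{"dx":0,"dy":-0.25,"dz":-3.3,"spin":0},{"dx":0,"dy":-0.25,"dz":-3.6,"spin":0},{"dx":0,"dy":-0.25,"dz":-4,"spin":0}]'; python3 look.py 20
```

```text
time: 18.92
tool_pos: [633.0, 57.0, -18.2]
tcp_rot: [-1.68, 1.571, 3.11]
contact_force: [0.0, -2.3, -0.1]
grip_width: 0.3
t 18.92 tcp [633.   57.  -18.2] K [   1.5 -180.5] yaw 4.41 F [ 0.  -2.3 -0.1] w 0.3 q6 -0.11
tcp [632.9  57.9 -18.2] tooly deg 4.44 -> dx 0.00 dy 0.01 dz -4.92 spin 0.001
```

View pics/s20c.png

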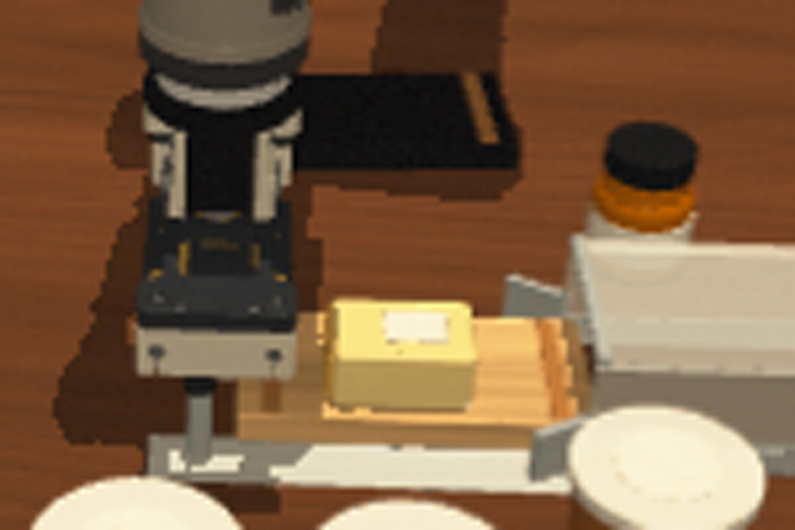

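View pics/w20.png

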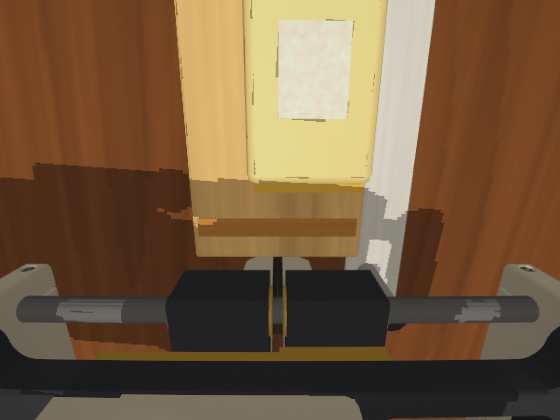

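```bash
python3 -m crank '[{"dx":0,"dy":0,"dz":-0.3,"spin":0},{"dx":0,"dy":0,"dz":-0.6,"spin":0},{"dx":0,"dy":0,"dz":-0.9,"spin":0},{"dx":0,"dy":0,"dz":-1.2,"spin":0},{"dx":0,"dy":0,"dz":-1.5,"spin":0},{"dx":0,"dy":0,"dz":-1.8,"spin":0},{"dx":0,"dy":0,"dz":-2.2,"spin":0},{"dx":0,"dy":0,"dz":-2.6,"spin":0},{"dx":0,"dy":0,"dz":-3.0,"spin":0},{"dx":0,"dy":0,"dz":-3.4,"spin":0},{"dx":0,"dy":0,"dz":-3.8,"spin":0},{"dx":0,"dy":0,"dz":-4.2,"spin":0},{"dx":0,"dy":0,"dz":-4.6,"spin":0},{"dx":0,"dy":0,"dz":-5,"spin":0},{"dx":0,"dy":0,"dz":-5.4,"spin":0},{"dx":0,"dy":0,"dz":-5.8,"spin":0}]'; python3 look.py 21
```

```text
time: 20.35
tool_pos: [628.5, 115.1, -18.2]
tcp_rot: [3.113, 1.571, 1.619]
contact_force: [0.5, -3.3, 0.4]
grip_width: 0.6
t 20.35 tcp [628.5 115.1 -18.2] K [   1.5 -122.3] yaw 4.41 F [ 0.5 -3.3  0.4] w 0.6 q6 -0.02
tcp [628.5 115.7 -18.2] tooly deg 4.44 -> dx 0.01 dy 0.00 dz -4.93 spin 0.001
```

View pics/s21c.png

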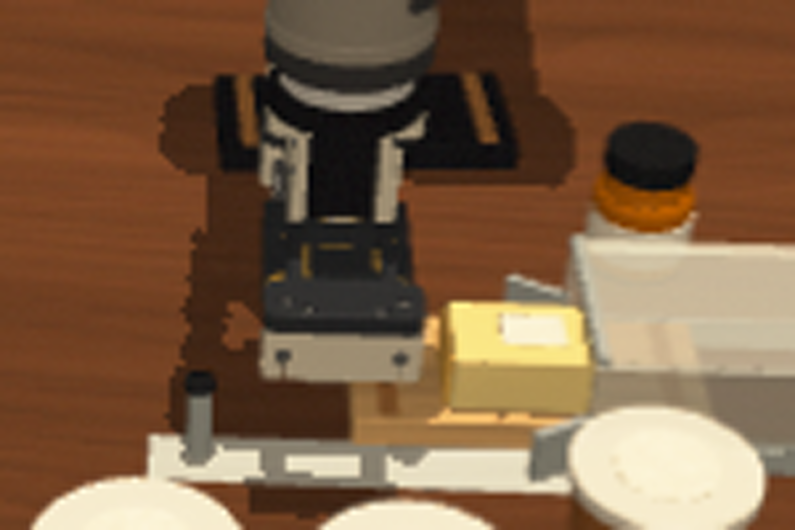

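View pics/w21.png

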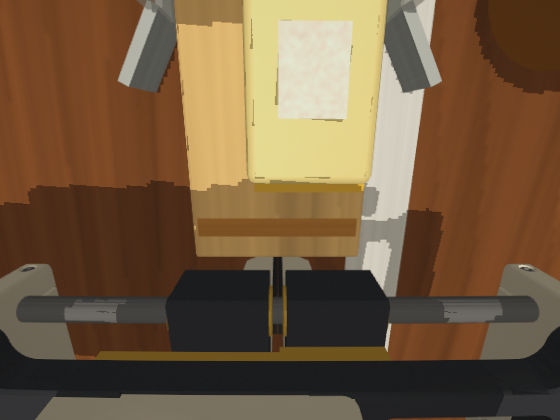

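```bash
python3 -m crank '[{"dx":0,"dy":0,"dz":-0.3,"spin":0},{"dx":0,"dy":0,"dz":-0.7,"spin":0},{"dx":0,"dy":0,"dz":-1.1,"spin":0},{"dx":0,"dy":0,"dz":-1.5,"spin":0},{"dx":0,"dy":0,"dz":-1.9,"spin":0},{"dx":0,"dy":0,"dz":-2.3,"spin":0},{"dx":0,"dy":0,"dz":-2.6,"spin":0}]'; for i in 1; do python3 -m crank '[{"dx":0,"dy":0,"dz":-0.2,"spin":0},{"dx":0,"dy":0,"dz":-0.4,"spin":0},{"dx":0,"dy":0,"dz":-0.6,"spin":0}]'; done; python3 -m crank '[{"dx":0,"dy":0,"dz":-0.2,"spin":0},{"dx":0,"dy":0,"dz":-0.4,"spin":0}]'; python3 look.py 22
```

```text
time: 21.03
tool_pos: [626.5, 141.1, -18.2]
tcp_rot: [2.839, 1.571, 1.346]
contact_force: [-0.2, -2.0, 0.2]
grip_width: 0.9
time: 21.28
tool_pos: [626.1, 146.7, -18.2]
tcp_rot: [0.713, 1.571, -0.781]
contact_force: [1.1, -3.9, 0.3]
grip_width: 0.5
time: 21.45
tool_pos: [625.8, 150.6, -18.2]
tcp_rot: [1.904, 1.571, 0.41]
contact_force: [0.7, -3.2, 0.7]
grip_width: 0.6
t 21.45 tcp [625.8 150.6 -18.2] K [  1.5 -86.6] yaw 4.41 F [ 0.7 -3.2  0.7] w 0.6 q6 0.04
tcp [625.8 151.1 -18.2] tooly deg 4.42 -> dx 0.00 dy 0.00 dz -4.96 spin 0.000
```

```bash
cat > rod.py <<'E'
from h import *
def red(c):
    f=c["frame"].astype(int); m=((f[...,2]>120)&(f[...,1]<60)&(f[...,0]<60)).astype(np.uint8); n,l,s,ce=cv2.connectedComponentsWithStats(m)
    return [(s[i,4],ce[i].round(2).tolist()) for i in range(1,n) if s[i,4]>3]
if __name__=="__main__":
    for n in ("scene","top"):
        c0=np.load(f"pics/{n}0.npy",allow_pickle=True).item(); c=capture(n); cv2.imwrite(f"pics/{n}_r.png",c["frame"])
        sel=(lambda L:[q for q in L if (440<q[1][0]<490 and 215<q[1][1]<250)] if n=="scene" else [q for q in L if 45<q[1][0]<130 and 180<q[1][1]<225])
        print(n,sel(red(c0)),sel(red(c)))
E
python3 rod.py
```

```text
scene [(np.int32(29), [467.07, 233.41])] [(np.int32(29), [467.07, 233.41])]
top [(np.int32(34), [60.32, 201.44])] [(np.int32(34), [60.32, 201.44])]
```

Still free at −86.6, and the red rod end hasn't moved. I'll go on in short steps and watch the force.

```bash
python3 -m crank '[{"dx":0,"dy":0,"dz":-0.2,"spin":0},{"dx":0,"dy":0,"dz":-0.4,"spin":0},{"dx":0,"dy":0,"dz":-0.6,"spin":0}]'; python3 -m crank '[{"dx":0,"dy":0,"dz":-0.2,"spin":0},{"dx":0,"dy":0,"dz":-0.4,"spin":0}]'; python3 -m crank '[{"dx":0,"dy":0,"dz":-0.2,"spin":0},{"dx":0,"dy":0,"dz":-0.3,"spin":0}]'; python3 rod.py
```

```text
time: 21.9
tool_pos: [625.4, 156.5, -18.2]
tcp_rot: [-0.204, 1.571, -1.698]
contact_force: [0.0, -3.7, -0.3]
grip_width: 0.6
time: 22.07
tool_pos: [625.1, 160.6, -18.2]
tcp_rot: [0.955, 1.571, -0.539]
contact_force: [-0.1, -3.1, 0.9]
grip_width: 0.5
time: 22.23
tool_pos: [624.8, 163.9, -18.2]
tcp_rot: [2.735, 1.571, 1.242]
contact_force: [0.3, -3.8, -0.2]
grip_width: 0.1
scene [(np.int32(29), [467.07, 233.41])] [(np.int32(28), [467.0, 233.5])]
top [(np.int32(34), [60.32, 201.44])] [(np.int32(34), [60.32, 201.44])]
```

```bash
python3 -m crank '[{"dx":0,"dy":0,"dz":-0.15,"spin":0},{"dx":0,"dy":0,"dz":-0.3,"spin":0}]'; python3 -m crank '[{"dx":0,"dy":0,"dz":-0.1,"spin":0},{"dx":0,"dy":0,"dz":-0.2,"spin":0}]'; python3 rod.py
```

```text
time: 22.5
tool_pos: [624.6, 166.4, -18.2]
tcp_rot: [0.445, 1.571, -1.049]
contact_force: [-0.4, -2.8, 0.9]
grip_width: 0.6
time: 22.67
tool_pos: [624.5, 168.5, -18.2]
tcp_rot: [1.506, 1.571, 0.012]
contact_force: [0.3, -3.9, -0.0]
grip_width: 0.2
scene [(np.int32(29), [467.07, 233.41])] [(np.int32(29), [467.07, 233.41])]
top [(np.int32(34), [60.32, 201.44])] [(np.int32(34), [60.32, 201.44])]
```

```bash
python3 -m crank '[{"dx":0,"dy":0,"dz":-0.1,"spin":0},{"dx":0,"dy":0,"dz":-0.2,"spin":0}]'; python3 -m crank '[{"dx":0,"dy":0,"dz":-0.1,"spin":0},{"dx":0,"dy":0,"dz":-0.2,"spin":0}]';  python3 rod.py; python3 look.py 23
```

```text
time: 22.93
tool_pos: [624.3, 170.5, -18.1]
tcp_rot: [1.156, 1.571, -0.338]
contact_force: [1.0, -2.7, 0.3]
grip_width: 0.4
time: 23.1
tool_pos: [624.3, 170.8, -18.1]
tcp_rot: [-0.106, 1.568, -1.599]
contact_force: [0.1, -14.6, 2.7]
grip_width: 0.2
scene [(np.int32(29), [467.07, 233.41])] [(np.int32(29), [467.07, 233.41])]
top [(np.int32(34), [60.32, 201.44])] [(np.int32(34), [60.32, 201.44])]
t 23.20 tcp [624.3 170.7 -18.1] K [  1.5 -66.5] yaw 4.42 F [  0.5 -10.4   1.2] w 0.5 q6 0.07
tcp [624.3 170.7 -18.1] tooly deg 4.41 -> dx -0.01 dy 0.00 dz -5.00 spin 0.000
```

```bash
python3 - <<'E'
from h import *
f=cv2.imread("pics/top_r.png")[150:240,50:280]; cv2.imwrite("pics/t23c.png",cv2.resize(f,None,fx=3.4,fy=3.4,interpolation=cv2.INTER_CUBIC))
E
```

```text
(no output)
```

View pics/t23c.png

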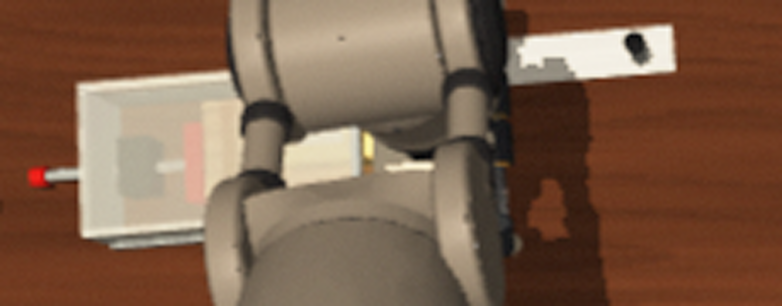

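Contact with the buffer: the force jumped to 14.6 N at TCP y=170.7, and the pad at (194,160) touches the board front. I'll push another 8 mm slowly.

```bash
python3 -m crank '[{"dx":0,"dy":0,"dz":-0.1,"spin":0},{"dx":0,"dy":0,"dz":-0.2,"spin":0},{"dx":0,"dy":0,"dz":-0.3,"spin":0},{"dx":0,"dy":0,"dz":-0.4,"spin":0},{"dx":0,"dy":0,"dz":-0.5,"spin":0},{"dx":0,"dy":0,"dz":-0.5,"spin":0}]'; python3 rod.py; python3 look.py 24
```

```text
time: 23.8
tool_pos: [624.1, 174.7, -18.1]
tcp_rot: [-0.103, 1.567, -1.597]
contact_force: [0.4, -13.8, 1.5]
grip_width: 0.2
scene [(np.int32(29), [467.07, 233.41])] [(np.int32(28), [468.5, 233.36])]
top [(np.int32(34), [60.32, 201.44])] [(np.int32(33), [58.58, 201.52])]
t 23.90 tcp [624.1 174.7 -18.1] K [  1.6 -62.5] yaw 4.40 F [  1.  -12.5   1.5] w 0.0 q6 0.08
tcp [624.1 174.7 -18.1] tooly deg 4.4 -> dx -0.02 dy 0.00 dz -5.00 spin 0.000
```

```bash
python3 -m crank '[{"dx":0,"dy":0,"dz":-0.1,"spin":0},{"dx":0,"dy":0,"dz":-0.2,"spin":0},{"dx":0,"dy":0,"dz":-0.3,"spin":0},{"dx":0,"dy":0,"dz":-0.4,"spin":0},{"dx":0,"dy":0,"dz":-0.45,"spin":0},{"dx":0,"dy":0,"dz":-0.45,"spin":0}]'; python3 rod.py; python3 look.py 25
```

```text
time: 24.5
tool_pos: [623.7, 179.1, -18.1]
tcp_rot: [-0.118, 1.567, -1.612]
contact_force: [0.7, -12.8, 2.1]
grip_width: 0.1
scene [(np.int32(29), [467.07, 233.41])] [(np.int32(25), [470.24, 233.44])]
top [(np.int32(34), [60.32, 201.44])] [(np.int32(31), [56.58, 201.55])]
t 24.60 tcp [623.7 179.1 -18.1] K [  1.6 -58.1] yaw 4.40 F [  1.2 -13.5   1.2] w 0.7 q6 0.09
tcp [623.7 179.1 -18.1] tooly deg 4.4 -> dx -0.02 dy 0.00 dz -5.00 spin 0.000
```

View pics/w25.png

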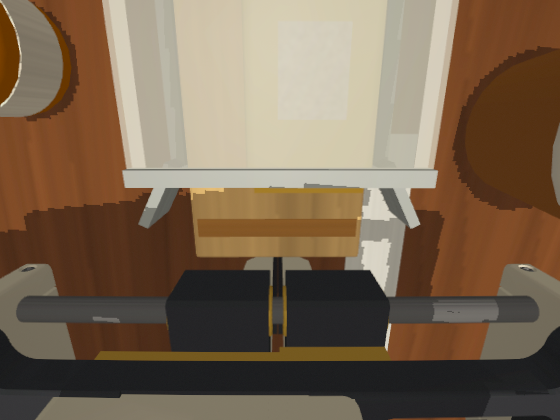

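The buffer has given about 8.4 mm, by both TCP travel and the rod end in the top view. I'll back off gently, lift away and check.

```bash
python3 -m crank '[{"dx":0,"dy":0,"dz":0.2,"spin":0},{"dx":0,"dy":0,"dz":0.6,"spin":0},{"dx":0,"dy":0,"dz":1.5,"spin":0},{"dx":0,"dy":0,"dz":3,"spin":0},{"dx":-3,"dy":0,"dz":4,"spin":0},{"dx":-7,"dy":0,"dz":4,"spin":0},{"dx":-11,"dy":0,"dz":4,"spin":0},{"dx":-15,"dy":0,"dz":4,"spin":0},{"dx":-15,"dy":0,"dz":4,"spin":0}]'; python3 look.py 26; python3 -m crank '[{"dx":-3,"dy":-4,"dz":0,"spin":0},{"dx":-5,"dy":-8,"dz":2,"spin":0},{"dx":-5,"dy":-12,"dz":5,"spin":0},{"dx":-5,"dy":-16,"dz":8,"spin":0},{"dx":-5,"dy":-18,"dz":12,"spin":0},{"dx":-5,"dy":-18,"dz":16,"spin":0},{"dx":-5,"dy":-18,"dz":18,"spin":0},{"dx":-5,"dy":-18,"dz":18,"spin":0},{"dx":-5,"dy":-18,"dz":18,"spin":0}]'; python3 rod.py; python3 look.py 27; python3 - <<'E'
from h import *
f=cv2.imread("pics/top_r.png")[110:270,50:280]; cv2.imwrite("pics/t27c.png",cv2.resize(f,None,fx=3.4,fy=3.4,interpolation=cv2.INTER_CUBIC))
E
```

```text
time: 25.45
tool_pos: [631.1, 141.7, 141.3]
tcp_rot: [1.624, 1.555, 0.13]
contact_force: [1.6, 0.1, 1.6]
grip_width: 0.2
t 25.45 tcp [631.1 141.7 141.3] K [  6. -96.] yaw 4.39 F [1.6 0.1 1.6] w 0.2 q6 0.03
tcp [627.6 141.4 134.1] tooly deg 4.39 -> dx -0.72 dy 0.35 dz -5.00 spin -0.000
time: 26.3
tool_pos: [459.7, -53.4, 180.5]
tcp_rot: [-1.974, 1.568, 2.811]
contact_force: [-0.0, 0.1, -0.7]
grip_width: 0.3
scene [(np.int32(29), [467.07, 233.41])] [(np.int32(27), [470.19, 233.67])]
top [(np.int32(34), [60.32, 201.44])] [(np.int32(31), [56.58, 201.55])]
t 26.40 tcp [460.3 -50.9 180.7] K [-179.  -274.9] yaw 4.35 F [-0.2  0.6 -0.7] w 0.1 q6 -0.35
tcp [460.6 -50.  181.1] tooly deg 4.49 -> dx 0.04 dy -0.04 dz -4.92 spin 0.002
```

View pics/w26.png

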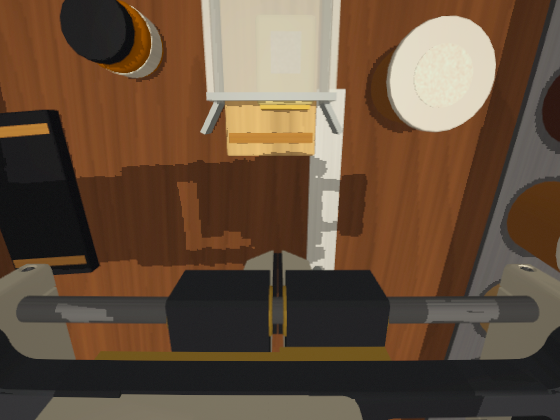

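View pics/t27c.png

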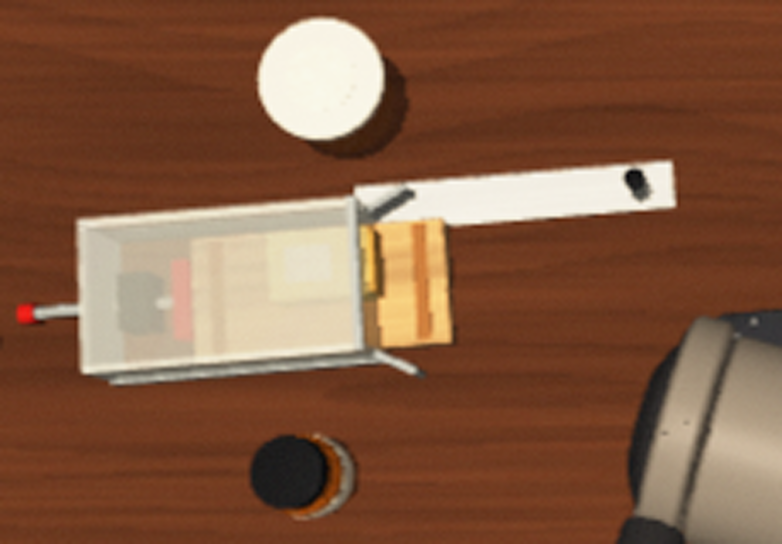

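View pics/s27c.png

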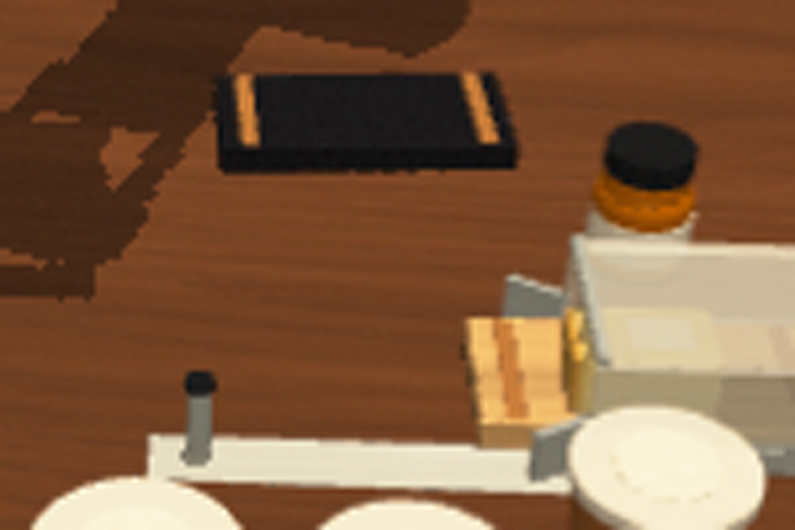

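```bash
python3 - <<'E'
from h import *
c=np.load("pics/top0.npy",allow_pickle=True).item()
g=lambda x,y,z:toK(onz(c,x/3.4+49.65,y/3.4+109.65,z))
a,b=g(444,218,18),g(452,343,18); d=b-a; print("tail",a,b,"mid",(a+b)/2,"skew deg",np.degrees(np.arctan2(d[1],-d[0])))
print("nose mid",(g(192,238,18)+g(196,350,18))/2, "pad",g(192,260,20),g(192,338,20))
L=[g(192,238,18),g(440,219,18)]; d=L[1]-L[0]; print("far long edge ang",np.degrees(np.arctan2(d[0],-d[1])))
ch=np.mean([g(*p,52) for p in [(270,235),(362,228),(366,296),(275,302)]],0); print("cheese label",g(307,264,52),"cheese",ch)
print("tail mid wrist",) 
p,=[0]; w=np.load("pics/w26.npy",allow_pickle=True).item()
print([toK(onz(w,u,v,z)).round(1) for u,v,z in ((229,153,18),(315,153,18),(209,96,67),(337,96,67))])
E
```

```text
tail [ 45.65599221 -49.32807448] [-44.64841646 -49.6871401 ] mid [  0.50378788 -49.50760729] skew deg -0.22781652206791758
nose mid [  6.04877701 129.61028381] pad [ 29.99525773 129.44415038] [-25.75563877 131.51223977]
far long edge ang -0.3674621291939387
cheese label [13.8368526  40.35828248] cheese [12.37440097 32.68332522]
tail mid wrist
[array([-40.5, -43.6]), array([ 47.2, -43.8]), array([-47.4,   7. ]), array([56.6,  7. ])]
```

```bash
python3 -c "
from h import *
st(); print(bot.close_job())"
```

```text
t 26.50 tcp [460.6 -50.  181.1] K [-178.6 -274. ] yaw 4.49 F [ 0.  -0.8 -0.1] w 0.5 q6 -0.35
the job is handed in; nothing more can be done
None
```

The board is in the keeper, with the buffer pushed in about 8.4 mm. I handed the job in at 26.5 s with the arm clear of everything; no verdict is reported.

**What I did:** I slid the board up to the post (11 N at contact, about 54° off the keeper axis). I then swung it on the post until it was within about 1° of the lane. Pushed straight in, it met the buffer at TCP y ≈ 170.7 mm, where the force rose to about 14 N, and I pushed on from there.

**Last checks:**

| Check | Result |
|---|---|
| Buffer travel | 8.4 mm, by both tool travel and the red rod end in the top view |
| Board off centre line | about 1 mm or less at its tail end (two views) |
| Board skew | about 0.3° |
| Board centre | about 40 mm inside the mouth, tail about 50 mm out |
| Cheese | about 13–15 mm from the board's middle |
| Neighbouring things | tub and jar beside the keeper at the same pixels as at the start; the others not re-measured |

**What went wrong or disagreed:**
- The finger ends turned out to be about 25 mm above the reported TCP. Because of this, the first push went over the board and shifted the cheese by roughly 15 mm. A later push rode up onto the board's tail with about 5 N. I mended both by working lower.
- The force of the board on the post during the swing could not be measured directly. I only judged it from the pictures: the post was 5.4 mm off the edge with 18° to go, against a 6 mm radius. A picture measurement with about 5° to go gave only 1–2 mm.
- The top view put the board's front end about 6 mm off the centre line, read through the keeper's roof. That disagrees with the tail and skew readings and with the 3 mm of side clearance, so I took it as a poor reading.

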